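Bolt down the hook rail and load the glazing station

ROBOT

A 6-joint arm with a two-finger parallel gripper is mounted at the origin on the work surface. World frame = base frame: x ahead of the robot, y to its left, z up, the work surface at z = 0. Lengths are in m, angles in rad, forces in N, time in s.
With the tool pointing down it reaches from about 0.35 to 0.975 m from the base axis. Payload 4.9 kg.
Tool frame: the origin (TCP) lies at the very end of the fingers, on their centre line; the grasp point (between the pads) lies 19 mm behind it (ctrl.pinch_z is the distance from the TCP to the grasp point, in m); z points along the fingers, y is the direction in which the jaws open and shut (so a half turn about z gives the same grasp; the last joint's range is limited). The gripper opens to 85 mm and grips with 20 to 120 N. Pads are 22 mm wide; open, the fingers measure 114 mm over their backs; the gripper's body (76 mm by 85 mm) begins 54 mm behind the grasp point. The pads swing forward as they close: fully open they stand 13 mm farther back than shut.
Start: joints at [-1.342, 0.053, 1.613, -0, 1.476, -0.119], TCP at [0.213, -0.588, 0.231] pointing down, gripper open.
Joint ranges: [-3.01, 3.01], [-1.01, 2.22], [0.06, 2.58], [-1.02, 4.17], [0.09, 2.62], [-3.14, 3.14]. Speed limits (rad/s): [2.57, 2.57, 3.14, 3.14, 3.14, 3.14].

INTERFACE

Orientations are given as a rotation vector (axis times angle).
In Python, from station import ctrl gives the robot as it stands.
- The arm moves only by the tool carry_out, never from a script. Its argument "series" is a list of rows, each a list of 7 numbers: the shift along the world's x, y, z each as a share of 0.025 m, from -1 to 1, then the turn, a rotation vector about the world's x, y, z each as a share of 0.1 rad, from -1 to 1, then the opening, from 0 (shut) to 1 (fully open). A call has 1 to 12 rows; each row shifts and turns the commanded pose from where the row before left it; what a row does not reach is not made up. A row lasts 1/10 s, in which the tool goes at most 50 mm and 8.59 degrees, less where a joint would pass 70% of its speed; a pose out of reach is approached as far as the arm can. A call with a number of a shift or a turn outside -1 to 1 is refused whole. A call with a gripper value outside its range is refused whole. The fingers move at their own pace and stop on an object; "grip_force" is the grip in N (left out, the last holds). Time passes only in rows, so rows that do not move let the fingers close. It gives the time, the measured TCP pose, the force and the opening at its end, in the units of the state.
- ctrl.get_obs(): the state, without advancing time (a new reading comes with each control period).
- ctrl.get_image(name): name is "scene" or "top"; returns a dict with "frame" (420x560x3 uint8, blue, green, red), "fx", "fy", "cx", "cy" (pixels), "R" (3x3) and "t" (3): a world point X has camera coordinates R X + t. Camera axes: x right, y down, z forward; pixel columns grow to the right and rows downward; lengths in m; the calibration is good to about 2 mm. A picture is of the moment at which its call begins. There is no depth.
- ctrl.finish_job(): hands the job in, once; it reports no verdict.
Trained networks look in a picture, given as the dict that the camera call returned (one of the last four; its "shot" number tells which), for a name from the list of things; names that differ only in an ending like _2 or _b are one class to them, and where a whole thing is asked for, a point or a joint stands for the part that bears it (a point fixed in the world has none). Each returns a list of dicts, best first, with "p" (0 to 1); they miss things now and then, are a little off and sometimes report something else, mostly with a low value. They report only what shows in the picture. A call takes as long as a camera call. They do not tell look-alikes from the thing itself.
- ctrl.trace(picture, name): "mask" (420x560 bool, what is visible of it) and "rect" ([left, top, width, height] as shares, 0 to 1, of the picture: columns of its width, rows of its height, round what is visible of it).
- ctrl.mark_of(picture, name): "position" ([column, row] as shares, 0 to 1, of the picture: columns of its width, rows of its height: a listed point, or the origin of a listed thing).
The state is a dict: "t": time; "q": joint angles; "dq": joint speeds; "effort": joint torques, N m; "tool_pos": TCP position; "tool_rot": TCP orientation; "contact_force": force on the tool from outside, world axes, zero at the start; "wrist_torque": the same for the moment, N m; "opening": finger opening in m.
Only numpy, scipy, OpenCV 4.12 (cv2) and the standard library are available. Lean on these libraries where they do the work, as an engineer would, in place of code of your own. Each camera call takes 0.05 s, during which the arm holds its last target.

TASK

Get the glazing station ready: turn the three captive bolts of the hook rail clockwise fully home to their stops, the middle one first so that the rail seats square, then the two outer ones. Only when the rail is bolted down, hang every pail by its handle on a hook of its own, and lay the test tile flat on its sloping rest, its length up the slope and its lower end down at the lip. Leave the glaze jars alone.

Things in the scene. Friction and masses are not known exactly. Their poses are not given: they have to be found in the camera images.
- bolt_left (a joint): left captive bolt of the hook rail (left, middle, right as the robot sees them with the hooks towards it): radians turned, clockwise seen from above; 0 is slack, 2.6 is the end stop (fully home). The three start somewhere between 0 and 0.9. It is stiff (0.06 N m of friction) and stays where it is left; its height does not change.
- bolt_left_grip (a point): left bolt's black wing head: an upright bar 46 mm long, 14 mm thick, 28 mm tall, on top of the rail. The point lies on its vertical axis at the height to grip, 12 mm below the bar's top, 172 mm above the table. x runs along the bar and turns with it, z up; a steel dot marks the +x end. Fully home the bar lies along the rail with the dot to the left (+y of the rack).
- bolt_middle (a joint): middle captive bolt of the hook rail (left, middle, right as the robot sees them with the hooks towards it): radians turned, clockwise seen from above; 0 is slack, 2.6 is the end stop (fully home). The three start somewhere between 0 and 0.9. It is stiff (0.06 N m of friction) and stays where it is left; its height does not change.
- bolt_middle_grip (a point): middle bolt's black wing head: an upright bar 46 mm long, 14 mm thick, 28 mm tall, on top of the rail. The point lies on its vertical axis at the height to grip, 12 mm below the bar's top, 172 mm above the table. x runs along the bar and turns with it, z up; a steel dot marks the +x end. Fully home the bar lies along the rail with the dot to the left (+y of the rack).
- bolt_right (a joint): right captive bolt of the hook rail (left, middle, right as the robot sees them with the hooks towards it): radians turned, clockwise seen from above; 0 is slack, 2.6 is the end stop (fully home). The three start somewhere between 0 and 0.9. It is stiff (0.06 N m of friction) and stays where it is left; its height does not change.
- bolt_right_grip (a point): right bolt's black wing head: an upright bar 46 mm long, 14 mm thick, 28 mm tall, on top of the rail. The point lies on its vertical axis at the height to grip, 12 mm below the bar's top, 172 mm above the table. x runs along the bar and turns with it, z up; a steel dot marks the +x end. Fully home the bar lies along the rail with the dot to the left (+y of the rack).
- hook_left (a point): left double hook on the hook rail: two steel prongs 8 mm thick, 52 mm apart between centres, reaching 88 mm from the rail towards -x, dipping 63 mm out, then turning up at the tips. The point is midway between the prongs, where the centre of a hung handle bar lies, 142 mm above the table; x points from tips to rail, y along the rail to the left. The tips' tops are 17 mm above it.
- hook_middle (a point): middle double hook on the hook rail: two steel prongs 8 mm thick, 52 mm apart between centres, reaching 88 mm from the rail towards -x, dipping 63 mm out, then turning up at the tips. The point is midway between the prongs, where the centre of a hung handle bar lies, 142 mm above the table; x points from tips to rail, y along the rail to the left. The tips' tops are 17 mm above it.
- hook_right (a point): right double hook on the hook rail: two steel prongs 8 mm thick, 52 mm apart between centres, reaching 88 mm from the rail towards -x, dipping 63 mm out, then turning up at the tips. The point is midway between the prongs, where the centre of a hung handle bar lies, 142 mm above the table; x points from tips to rail, y along the rail to the left. The tips' tops are 17 mm above it.
- rack: wooden hook rail on two steel posts (fixed), 370 mm long, 32 mm thick, 34 mm high, its top 145 mm above the table. Origin on the table under the middle of the rail's front face; x from front to back, y along the rail to the left. Hooks on its front and bolts on its top at y = +125, 0 and -125 mm; bolt axes at x = 16 mm, hook points at x = -63 mm.
- pail1_handle (a point): open aluminium pail, 88 mm across, 52 mm tall, with a stiff arched handle that does not fold; 130 to 225 g. The point is the middle of the handle's straight top bar, a round bar 10 mm thick, its centre 115 mm above the pail's underside; the bar runs along y, clear for 82 mm between its uprights; z up. The three pails are alike; one may be absent.
- pail1: the same pail; origin at the centre of its underside
- pail2_handle (a point): open aluminium pail, 88 mm across, 52 mm tall, with a stiff arched handle that does not fold; 130 to 225 g. The point is the middle of the handle's straight top bar, a round bar 10 mm thick, its centre 115 mm above the pail's underside; the bar runs along y, clear for 82 mm between its uprights; z up. The three pails are alike; one may be absent.
- pail2: the same pail; origin at the centre of its underside
- pail3_handle (a point): open aluminium pail, 88 mm across, 52 mm tall, with a stiff arched handle that does not fold; 130 to 225 g. The point is the middle of the handle's straight top bar, a round bar 10 mm thick, its centre 115 mm above the pail's underside; the bar runs along y, clear for 82 mm between its uprights; z up. The three pails are alike; one may be absent.
- pail3: the same pail; origin at the centre of its underside
- tile_center (a point): terracotta glaze test tile, 80 x 60 x 9 mm, with a glaze patch on its face, lying flat on the table, about 90 g; the point is its centre, x along the 80 mm length, y along the 60 mm width, z its thickness
- tile: the same tile; origin at the centre of its underside
- rest_board: tile rest (fixed): a narrow sloping board 90 x 40 mm, narrower than the tile, on a column. Origin at the middle of its upper face, 68 mm above the table; x runs up the slope (0.40 rad, away from the robot), y across, z out of the face. A lip 7 mm high crosses the lower end, its inner face at x = -43 mm; the centre of a tile touching the lip is at x = -3, z = 4.5 mm.
- jar_a: glaze jar with a cap, 60 mm across, 75 mm tall, a bystander: leave it alone; origin at the centre of its underside
- jar_b: glaze jar with a cap, 68 mm across, 85 mm tall, a bystander: leave it alone; origin at the centre of its underside
- jar_c: glaze jar with a cap, 56 mm across, 70 mm tall, a bystander: leave it alone; origin at the centre of its underside
Things that resemble listed ones, but are neither listed nor needed, are in the scene too. Leave any purple or yellow look-alike of the part that bears rest_board alone.

How it is judged:
On the way, in this order (a step that is already met when the one before it is completed fails the run):
1. the middle bolt is home (value of joint bolt_middle above 2.5 rad), for 0.2 s.
2. all three bolts are home (value of joint each of bolt_left, bolt_middle, bolt_right above 2.5 rad), for 0.2 s.
3. every pail hangs on a hook and the tile lies on its rest (((x of pail1_handle in the frame of hook_left between -0.018 and 0.03 m and y of pail1_handle in the frame of hook_left between -0.018 and 0.018 m and z of pail1_handle in the frame of hook_left between -0.008 and 0.012 m) or (x of pail1_handle in the frame of hook_middle between -0.018 and 0.03 m and y of pail1_handle in the frame of hook_middle between -0.018 and 0.018 m and z of pail1_handle in the frame of hook_middle between -0.008 and 0.012 m) or (x of pail1_handle in the frame of hook_right between -0.018 and 0.03 m and y of pail1_handle in the frame of hook_right between -0.018 and 0.018 m and z of pail1_handle in the frame of hook_right between -0.008 and 0.012 m)) and angle between each of pail1_handle, pail2_handle, pail3_handle's own z axis and vertical below 0.35 rad and linear speed of each of pail1, pail2, pail3 below 0.06 m/s and ((x of pail2_handle in the frame of hook_left between -0.018 and 0.03 m and y of pail2_handle in the frame of hook_left between -0.018 and 0.018 m and z of pail2_handle in the frame of hook_left between -0.008 and 0.012 m) or (x of pail2_handle in the frame of hook_middle between -0.018 and 0.03 m and y of pail2_handle in the frame of hook_middle between -0.018 and 0.018 m and z of pail2_handle in the frame of hook_middle between -0.008 and 0.012 m) or (x of pail2_handle in the frame of hook_right between -0.018 and 0.03 m and y of pail2_handle in the frame of hook_right between -0.018 and 0.018 m and z of pail2_handle in the frame of hook_right between -0.008 and 0.012 m)) and ((x of pail3_handle in the frame of hook_left between -0.018 and 0.03 m and y of pail3_handle in the frame of hook_left between -0.018 and 0.018 m and z of pail3_handle in the frame of hook_left between -0.008 and 0.012 m) or (x of pail3_handle in the frame of hook_middle between -0.018 and 0.03 m and y of pail3_handle in the frame of hook_middle between -0.018 and 0.018 m and z of pail3_handle in the frame of hook_middle between -0.008 and 0.012 m) or (x of pail3_handle in the frame of hook_right between -0.018 and 0.03 m and y of pail3_handle in the frame of hook_right between -0.018 and 0.018 m and z of pail3_handle in the frame of hook_right between -0.008 and 0.012 m)) and x of tile_center in the frame of rest_board between -0.014 and 0.012 m and y of tile_center in the frame of rest_board between -0.014 and 0.014 m and z of tile_center in the frame of rest_board between 0.001 and 0.009 m and angle between the z axis of tile_center and the z axis of rest_board, either way round below 0.1 rad and angle between the x axis of tile_center and the x axis of rest_board, either way round below 0.2 rad and linear speed of tile below 0.03 m/s), for 0.2 s.
At the end, for the whole second after the job is handed in: Bolts within 0.1 rad of their stops; each pail present hangs still and upright (0.35 rad) on its own hook, bar in the dip (18 mm sideways and outward, 30 inward, 8-12 in height); tile still, flat on the rest (0.1 rad), length up the slope (0.2 rad), within 14 mm across, about 12 mm along (all of step 2 and all of step 3 and horizontal distance between pail1_handle and pail2_handle above 0.06 m and horizontal distance between each of pail2_handle, pail1_handle and pail3_handle above 0.06 m); the robot touches nothing.
It fails at once if an outer bolt is turned down before the middle one is home (value of joint any of bolt_left, bolt_right above 1.25 rad and value of joint bolt_middle below 2.45 rad).
It fails at once if a pail is put on a hook before the three bolts are home ((distance between any of pail1_handle, pail2_handle, pail3_handle and hook_left below 0.02 m or distance between any of pail1_handle, pail2_handle, pail3_handle and hook_middle below 0.02 m or distance between any of pail1_handle, pail2_handle, pail3_handle and hook_right below 0.02 m) and value of joint any of bolt_left, bolt_middle, bolt_right below 2.45 rad).
It fails at once if a glaze jar is disturbed (distance of any of jar_a, jar_b, jar_c from where it was at the start of the episode above 0.03 m).
Of pail1, pail2, pail3 only 2 to 3 are there at a start; the rules pass over those that are not, and their reading is None.
At some moment in a run one of pail1, pail2, pail3 may be knocked a few centimetres aside while the robot is not near it.
It also fails if it takes over 210 s, if anything falls off the work surface, if the arm or the gripper's body presses on something with over 40 N, if the wrist force passes 120 N, or if a joint passes its speed limit or range.

## Working session

There is one attempt and no reset: what is moved stays moved. The work goes in short steps, Python scripts to look and compute and a tool call to move; the robot and the scene stay as the last step left them, time stands still between calls to the robot, and variables do not carry over. Pictures are saved under pics/ and viewed, and the job is handed in when it is done.

Besides the shell and the picture viewer there is one more tool, called in YAML: its name, and indented under it one key for each argument. carry_out: Moves the arm, as the interface text tells. Shift numbers are shares of 0.025 m and turn numbers shares of 0.1 rad, none past 1 either way. Its arguments: {"type":"object","properties":{"series":{"type":"array"},"grip_force":{"type":"number"}},"required":["series"]}

```bash
ls; mkdir -p pics
python3 - <<'E'
from station import ctrl
import cv2,numpy as np
o=ctrl.get_obs()
print({k:np.round(v,3).tolist() for k,v in o.items()}, ctrl.pinch_z)
for n in ["scene","top"]:
    p=ctrl.get_image(n); cv2.imwrite(f"pics/{n}0.png",p["frame"])
    print(n,p["fx"],p["cx"],p["cy"],np.round(p["R"],3).tolist(),np.round(p["t"],3).tolist())
    for nm in ["bolt_left_grip","hook_left","rack","pail1","pail1_handle","tile_center","tile","rest_board","jar_a"]:
        r=ctrl.mark_of(p,nm)
        print(nm,[(round(d["p"],2),[round(d["position"][0]*560,1),round(d["position"][1]*420,1)]) for d in r])
E
```

```text
pics
{'t': 0.0, 'q': [-1.342, 0.053, 1.614, -0.0, 1.476, -0.119], 'dq': [-0.003, -0.001, 0.0, -0.0, -0.001, -0.0], 'effort': [0.0, -39.368, -37.018, -0.0, 0.007, 0.0], 'tool_pos': [0.213, -0.587, 0.23], 'tool_rot': [-3.092, -0.543, 0.0], 'contact_force': [-0.462, -0.625, -0.516], 'wrist_torque': [0.011, 0.012, -0.024], 'opening': 0.086} 0.0187
scene 517.6384866146849 285.7044352221599 199.3826571489176 [[-0.208, 0.978, 0.025], [0.552, 0.138, -0.822], [-0.808, -0.157, -0.568]] [0.099, -0.18, 2.114]
bolt_left_grip [(0.51, [370.8, 218.7])]
hook_left [(0.68, [219.8, 279.1])]
rack []
pail1 [(0.97, [235.2, 243.9]), (0.96, [217.2, 211.2]), (0.93, [252.0, 217.9])]
pail1_handle [(0.92, [210.6, 179.9]), (0.55, [237.5, 217.0])]
tile_center [(0.67, [365.8, 210.8]), (0.58, [178.7, 200.3]), (0.2, [142.9, 246.7])]
tile [(0.66, [177.3, 204.1])]
rest_board [(0.57, [184.1, 217.8]), (0.5, [214.8, 168.3]), (0.49, [179.3, 244.3])]
jar_a [(0.69, [404.9, 211.1]), (0.68, [141.7, 245.0]), (0.67, [222.0, 278.3])]
top 487.2766465954279 265.4167505962955 212.24901746373436 [[-0.001, -1.0, -0.002], [-0.996, 0.002, -0.085], [0.085, 0.002, -0.996]] [0.002, 0.549, 1.588]
bolt_left_grip [(0.67, [350.9, 239.9]), (0.47, [181.6, 185.9])]
hook_left [(0.63, [304.1, 191.6]), (0.52, [382.7, 243.2])]
rack [(0.93, [225.7, 198.7]), (0.75, [226.6, 185.9])]
pail1 [(0.72, [305.4, 190.1]), (0.71, [301.3, 241.0]), (0.69, [343.8, 243.3])]
pail1_handle [(0.76, [351.5, 237.4])]
tile_center []
tile [(0.7, [381.4, 240.2])]
rest_board [(0.92, [345.5, 150.8]), (0.92, [362.7, 290.2]), (0.7, [361.3, 194.2])]
jar_a [(0.65, [387.5, 171.4]), (0.63, [152.0, 282.6])]
```

Run:
```python
import cv2
a=cv2.imread("pics/scene0.png");b=cv2.imread("pics/top0.png")
cv2.imwrite("pics/scene0c.png",cv2.resize(a[120:330,80:460],None,fx=2.1,fy=2.1,interpolation=cv2.INTER_CUBIC))
cv2.imwrite("pics/top0c.png",cv2.resize(b[120:330,120:450],None,fx=2.4,fy=2.4,interpolation=cv2.INTER_CUBIC))
```

```text
(no output)
```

View pics/scene0c.png

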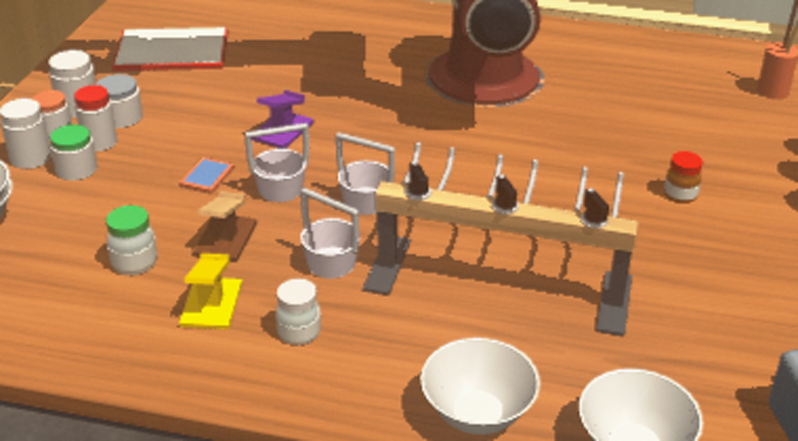

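View pics/top0c.png

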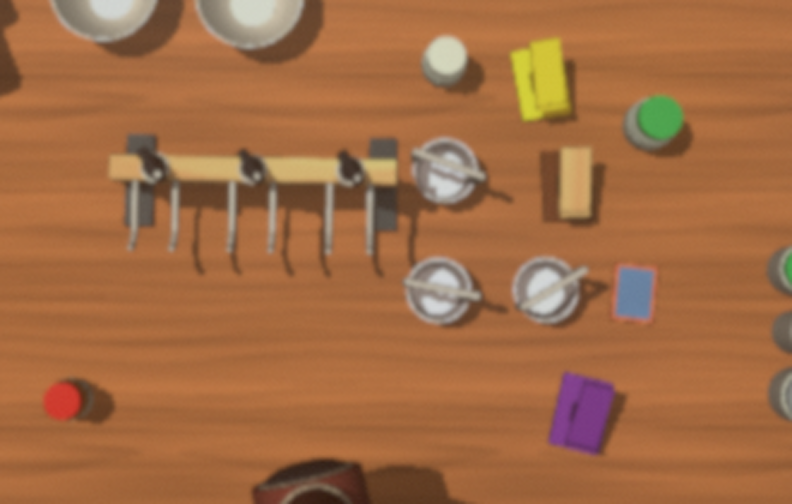

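The top view has the robot at the bottom with +y to the left. All three pails are present, at about (305,190), (303,241) and (347,240). The rest is the wooden stand at about (360,196), with the yellow and purple stands as look-alikes. The tile is at (384,242) and the rail spans (165..285,190). Next I'll measure.

```bash
cat > h.py <<'E'
from station import ctrl
import cv2,numpy as np
def ray(p,u,v):
    R=np.array(p["R"]);t=np.array(p["t"]);c=-R.T@t
    d=R.T@np.array([(u-p["cx"])/p["fx"],(v-p["cy"])/p["fy"],1.]);return c,d
def at(p,u,v,z):
    c,d=ray(p,u,v);s=(z-c[2])/d[2];return c+s*d
def proj(p,X):
    X=np.atleast_2d(X);q=X@np.array(p["R"]).T+np.array(p["t"])
    return np.c_[p["fx"]*q[:,0]/q[:,2]+p["cx"],p["fy"]*q[:,1]/q[:,2]+p["cy"]]
def px(d): return d["position"][0]*560,d["position"][1]*420
def tri(pa,a,pb,b):
    c1,d1=ray(pa,*a);c2,d2=ray(pb,*b)
    d1/=np.linalg.norm(d1);d2/=np.linalg.norm(d2)
    A=np.c_[d1,-d2];s=np.linalg.lstsq(A,c2-c1,rcond=None)[0]
    x1=c1+s[0]*d1;x2=c2+s[1]*d2;return (x1+x2)/2,np.linalg.norm(x1-x2)
E
python3 - <<'E'
from h import *
T=ctrl.get_image("top");S=ctrl.get_image("scene")
for nm in ["rack","pail1","tile","rest_board","jar_a","bolt_left","hook_left"]:
    for p,n in((T,"top"),(S,"scene")):
        for d in ctrl.trace(p,nm):
            m=d["mask"];r=np.array(d["rect"])*[560,420,560,420]
            ys,xs=np.nonzero(m)
            if d["p"]>.3: print(nm,n,round(d["p"],2),np.round(r,1),m.sum(),round(xs.mean(),1),round(ys.mean(),1))
for nm,z in(("bolt_left_grip",.172),("hook_left",.142),("pail1",0),("pail1_handle",.115),("tile_center",.0045),("rest_board",.068),("rack",0)):
    for p,n in((T,"top"),(S,"scene")):
        for d in ctrl.mark_of(p,nm): print(nm,n,round(d["p"],2),np.round(px(d),1),at(p,*px(d),z).round(3)[:2])
E
```

```text
rack top 0.79 [163.3 172.5 120.8  51.4] 2227 227.8 194.3
rack scene 0.67 [253.3 191.  130.7  90. ] 3323 322.1 228.7
pail1 top 0.93 [290.6 229.3  29.6  24.4] 548 302.5 241.1
pail1 top 0.86 [290.5 177.5  29.6  29.5] 591 305.2 190.8
pail1 top 0.8 [334.5 228.1  27.   26.3] 526 347.5 240.0
pail1 scene 0.98 [223.8 211.   25.1  41.7] 783 236.7 233.5
pail1 scene 0.95 [239.7 183.5  28.6  35.8] 588 252.0 203.0
pail1 scene 0.65 [196.5 181.2  30.7  35.4] 743 212.5 198.8
pail1 scene 0.53 [254.1 190.5 129.3  88.6] 3456 321.7 228.1
tile top 0.8 [374.6 227.9  21.   27.5] 456 383.3 241.8
tile top 0.31 [264.  182.9  11.3  14.9] 113 265.5 190.2
tile scene 0.57 [166.8 194.1  23.5  15.2] 262 177.6 203.7
rest_board top 0.93 [354.1 276.6  23.2  34.8] 377 364.7 294.6
rest_board top 0.79 [340.3 134.3  15.7  31.2] 321 348.1 151.1
rest_board top 0.54 [351.9 182.2  12.5  29. ] 333 359.3 194.6
rest_board scene 0.72 [174.  210.8  24.1  13.2] 159 185.8 217.2
rest_board scene 0.72 [207.5 251.4  25.4  35.2] 608 221.2 268.2
rest_board scene 0.6 [171.  240.9  19.   16.1] 208 178.5 247.6
rest_board scene 0.36 [253.7 19
[... 1261 characters left out ...]
]
pail1 scene 0.6 [254.9 214.7] [ 0.45  -0.113]
pail1_handle top 0.74 [351.7 234.9] [ 0.47  -0.266]
pail1_handle top 0.27 [224.1 218.1] [0.523 0.13 ]
tile_center top 0.69 [184.5 213.3] [0.547 0.272]
tile_center top 0.62 [384.6 242.6] [ 0.449 -0.395]
tile_center top 0.28 [299.2 245. ] [ 0.441 -0.111]
tile_center scene 0.81 [177.9 201.3] [ 0.444 -0.393]
rest_board top 0.94 [360.6 197.1] [ 0.594 -0.305]
rest_board top 0.85 [347.1 150. ] [ 0.748 -0.264]
rest_board top 0.8 [364.1 291.3] [ 0.293 -0.311]
rest_board scene 0.73 [183.  219.2] [ 0.616 -0.301]
rest_board scene 0.61 [180.3 246.6] [ 0.744 -0.26 ]
rest_board scene 0.45 [215.5 166. ] [ 0.283 -0.305]
rack top 0.72 [228.8 197.3] [0.602 0.124]
```

Run:
```python
import cv2
b=cv2.imread("pics/top0.png");a=cv2.imread("pics/scene0.png")
cv2.imwrite("pics/t_rack.png",cv2.resize(b[175:240,160:295],None,fx=5.9,fy=5.9,interpolation=cv2.INTER_CUBIC))
cv2.imwrite("pics/t_right.png",cv2.resize(b[170:265,280:405],None,fx=6,fy=6,interpolation=cv2.INTER_CUBIC))
cv2.imwrite("pics/s_rack.png",cv2.resize(a[180:285,250:390],None,fx=5.7,fy=5.7,interpolation=cv2.INTER_CUBIC))
```

```text
(no output)
```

View pics/t_rack.png

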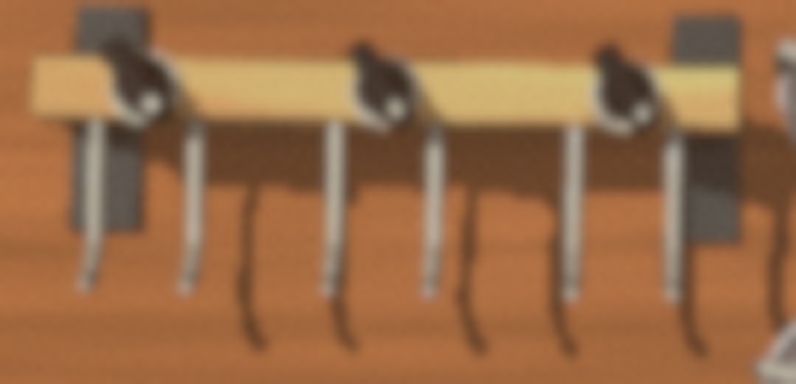

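View pics/t_right.png

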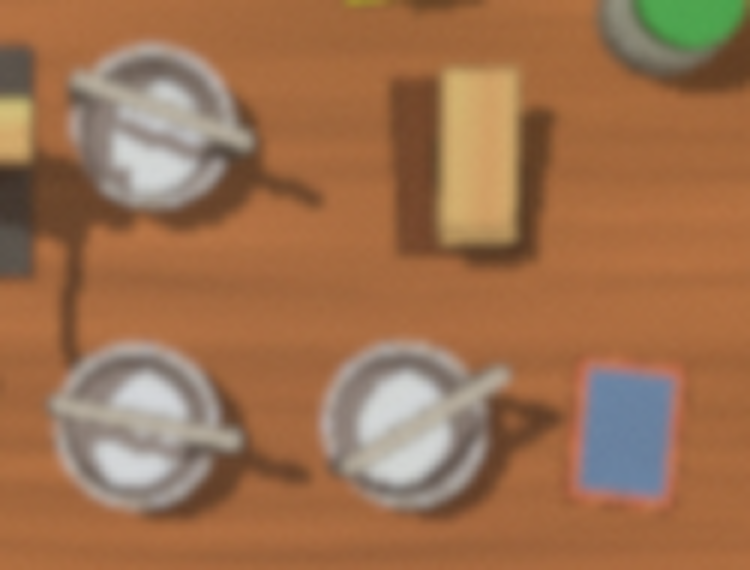

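View pics/s_rack.png

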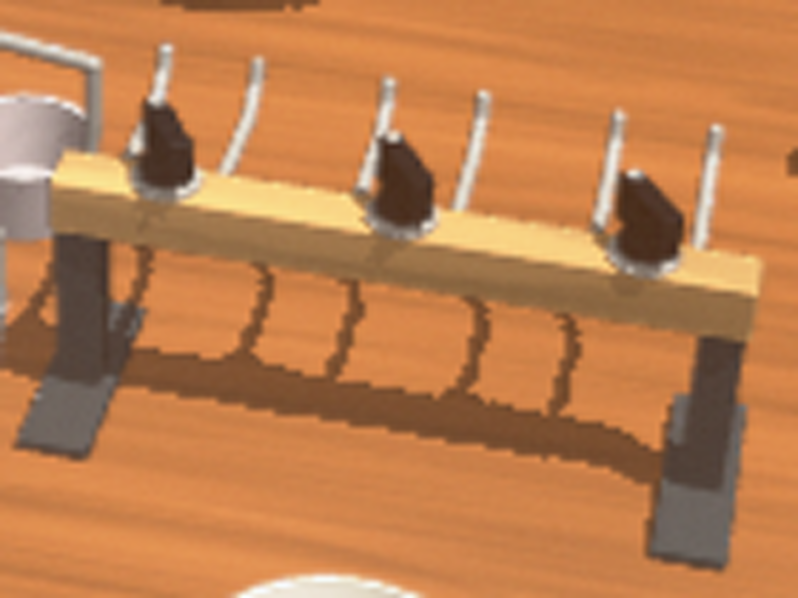

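```bash
cat > fitrack.py <<'E'
from h import *
from scipy.optimize import least_squares
T=ctrl.get_image("top");S=ctrl.get_image("scene")
def crop(pts,s,o): return (np.array(pts,float)+.5)/s+np.array(o)-.5
tp=crop([(33,115),(35,56),(738,130),(738,68),(85,288),(187,290),(328,292),(430,294),(570,297),(674,297)],5.9,(160,175))
tX=np.array([(0,.185,.145),(.032,.185,.145),(0,-.185,.145),(.032,-.185,.145)]+[(-.086,y,.157) for y in(.151,.099,.026,-.026,-.099,-.151)])
sp=crop([(68,152),(52,205),(762,258),(750,340),(52,235),(165,48),(257,62),(388,82),(484,95),(619,115),(716,130)],5.7,(250,180))
sX=np.array([(0,-.185,.145),(.032,-.185,.145),(0,.185,.145),(.032,.185,.111),(.032,-.185,.111)]+[(-.086,y,.157) for y in(-.151,-.099,-.026,.026,.099,.151)])
def W(p,X):
    c,s=np.cos(p[2]),np.sin(p[2]);return np.c_[p[0]+c*X[:,0]-s*X[:,1],p[1]+s*X[:,0]+c*X[:,1],X[:,2]]
def f(p,m=3):
    r=[]
    if m&1:r.append((proj(T,W(p,tX))-tp))
    if m&2:r.append((proj(S,W(p,sX))-sp))
    return np.vstack(r).ravel()
for m in(1,2,3):
    q=least_squares(f,[.6,.12,0],kwargs=dict(m=m),loss="soft_l1");print(m,q.x.round(4),np.abs(q.fun).mean())
print(f(q.x).reshape(-1,2).round(1).tolist())
for n,y in(("L",.125),("M",0),("R",-.125)):
    print(n,"bolt",W(q.x,np.array([[.016,y,.172]])).round(4)[0],"hook",W(q.x,np.array([[-.063,y,.142]])).round(4)[0])
# bolt bars
for p,nm,s,o,L in((T,"top",5.9,(160,175),{"L":((150,102),(116,48)),"M":((395,108),(360,50)),"R":((642,110),(604,52))}),):
    for k,(a,b) in L.items():
        A=at(p,*crop([a],s,o)[0],.184)[:2];B=at(p,*crop([b],s,o)[0],.184)[:2]
        print(k,A.round(3),B.round(3),"mid",((A+B)/2).round(3),"dir",np.degrees(np.arctan2(*(A-B)[::-1])).round(1))
E
python3 fitrack.py
```

```text
1 [ 0.5886  0.1254 -0.0194] 0.41632689242672144
2 [ 0.5919  0.1295 -0.0059] 0.5451749973493517
3 [ 0.5893  0.1272 -0.0165] 0.6396238852870917
[[-1.2, 0.9], [-1.2, 0.5], [-0.0, 0.1], [0.1, 0.2], [-0.6, -0.6], [-0.7, -0.6], [-0.5, -0.6], [-0.6, -0.7], [-0.2, -0.8], [-0.6, -0.6], [-1.0, -1.6], [-1.0, -4.9], [0.3, -1.3], [0.1, 0.2], [-0.9, -1.0], [-0.3, -0.2], [-0.3, -0.2], [-0.2, -0.3], [-0.4, -0.2], [-0.4, -0.2], [-0.4, -0.3]]
L bolt [0.6074 0.2519 0.172 ] hook [0.5284 0.2532 0.142 ]
M bolt [0.6053 0.1269 0.172 ] hook [0.5264 0.1282 0.142 ]
R bolt [0.6033 0.0019 0.172 ] hook [0.5243 0.0032 0.142 ]
L [0.597 0.241] [0.624 0.259] mid [0.611 0.25 ] dir -147.5
M [0.594 0.117] [0.623 0.135] mid [0.608 0.126] dir -148.9
R [ 0.592 -0.008] [0.622 0.011] mid [0.607 0.002] dir -147.1
```

carry_out:
  series:
    - [0.46,0.84,0.1,0,0,0.98,1]
    - [0.46,0.84,0.1,0,0,0.98,1]
    - [0.46,0.84,0.1,0,0,0.98,1]
    - [0.46,0.84,0.1,0,0,0.98,1]
    - [0.46,0.84,0.1,0,0,0.98,1]
    - [0.46,0.84,0.1,0,0,0.98,1]
    - [0.46,0.84,0.1,0,0,0.98,1]
    - [0.46,0.84,0.1,0,0,0.98,1]
    - [0.46,0.84,0.1,0,0,0.98,1]
    - [0.46,0.84,0.1,0,0,0.98,1]
    - [0.46,0.84,0,0,0,0.98,1]
    - [0.46,0.84,0,0,0,0.98,1]

```text
t: 3.8
tool_pos: [0.3514, -0.3347, 0.2566]
tool_rot: [2.268, 2.173, -0.0]
contact_force: [-0.7, -1.2, 0.1]
opening: 0.0857
```

carry_out:
  series:
    - [0.46,0.84,0,0,0,0.98,1]
    - [0.46,0.84,0,0,0,0.98,1]
    - [0.46,0.84,0,0,0,0.98,1]
    - [0.46,0.84,0,0,0,0.98,1]
    - [0.46,0.84,0,0,0,0.98,1]
    - [0.46,0.84,0,0,0,0.98,1]
    - [0.46,0.84,0,0,0,0.98,1]
    - [0.46,0.84,0,0,0,0.98,1]
    - [0.46,0.84,0,0,0,0.98,1]
    - [0.46,0.84,0,0,0,0.98,1]
    - [0.46,0.84,0,0,0,0.98,1]
    - [0.46,0.84,0,0,0,0.98,1]

```text
t: 5.0
tool_pos: [0.4894, -0.0826, 0.2565]
tool_rot: [0.682, 3.066, -0.0]
contact_force: [-0.2, -0.6, 0.4]
opening: 0.0854
```

carry_out:
  series:
    - [0.46,0.84,0,0,0,0.98,1]
    - [0.46,0.84,0,0,0,0.98,1]
    - [0.46,0.84,0,0,0,0.98,1]
    - [0.46,0.84,0,0,0,0.98,1]
    - [0.46,0.84,0,0,0,0.98,1]
    - [0.46,0.84,0,0,0,0.98,1]
    - [0.46,0.84,0,0,0,0.98,1]
    - [0.46,0.84,0,0,0,0.98,1]
    - [0.46,0.84,0,0,0,0.98,1]
    - [0.46,0.84,0,0,0,0.98,1]
    - [0,0,0,0,0,0,1]
    - [0,0,0,0,0,0,1]

```text
t: 6.2
tool_pos: [0.6039, 0.1266, 0.2561]
tool_rot: [0.835, -3.028, 0.0]
contact_force: [-0.4, -0.7, -0.2]
opening: 0.0853
```

carry_out:
  series:
    - [0.1,0,-0.8,0,0,0.2,1]
    - [0,0,-0.8,0,0,0,1]
    - [0,0,-0.8,0,0,0,1]
    - [0,0,-0.8,0,0,0,1]
    - [0,0,-0.8,0,0,0,1]
    - [0,0,0,0,0,0,1]
    - [0,0,0,0,0,0,0]
    - [0,0,0,0,0,0,0]
    - [0,0,0,0,0,0,0]
    - [0,0,0,0,0,0,0]
    - [0,0,0,0,0,0,0]
    - [0,0,0,0,0,0,0]
  grip_force: 40

```text
t: 7.4
tool_pos: [0.6074, 0.1268, 0.1584]
tool_rot: [-0.865, 3.017, -0.0]
contact_force: [-1.8, 0.7, 5.6]
opening: 0.0135
```

Run:
```python
from h import *
o=ctrl.get_obs();print({k:np.round(v,3).tolist() for k,v in o.items()})
p=ctrl.get_image("top");s=ctrl.get_image("scene")
a=cv2.resize(p["frame"][150:250,170:290],None,fx=3.3,fy=3.3);b=cv2.resize(s["frame"][130:260,250:390],None,fx=2.8,fy=2.54)
h=max(a.shape[0],b.shape[0]);z=np.zeros((h,a.shape[1]+b.shape[1],3),np.uint8);z[:a.shape[0],:a.shape[1]]=a;z[:b.shape[0],a.shape[1]:]=b
cv2.imwrite("pics/g1.png",z)
```

```text
{'t': 7.4, 'q': [0.086, 0.094, 1.693, 0.0, 1.351, -2.043], 'dq': [-0.001, -0.0, -0.0, -0.0, -0.001, 0.001], 'effort': [-0.512, -36.419, -32.977, -0.222, -0.337, -0.055], 'tool_pos': [0.607, 0.127, 0.158], 'tool_rot': [-0.865, 3.017, -0.0], 'contact_force': [-1.787, 0.671, 5.631], 'wrist_torque': [0.175, 0.174, -0.035], 'opening': 0.013}
```

View pics/g1.png

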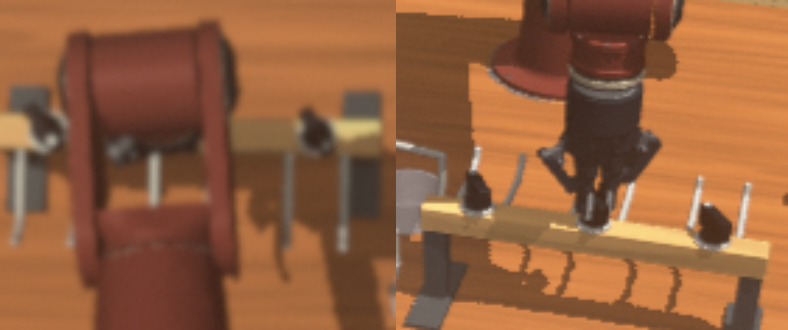

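carry_out:
  series:
    - [0,0,0,0,0,-1,0]
    - [0,0,0,0,0,-1,0]
    - [0,0,0,0,0,-1,0]
    - [0,0,0,0,0,-1,0]
    - [0,0,0,0,0,-1,0]
    - [0,0,0,0,0,-1,0]
    - [0,0,0,0,0,-1,0]
    - [0,0,0,0,0,-1,0]
    - [0,0,0,0,0,-1,0]
    - [0,0,0,0,0,-1,0]
    - [0,0,0,0,0,-1,0]
    - [0,0,0,0,0,-1,0]

```text
t: 8.7
tool_pos: [0.6074, 0.1264, 0.1585]
tool_rot: [0.996, 2.977, 0.001]
contact_force: [-1.5, -1.5, 5.6]
opening: 0.0135
```

carry_out:
  series:
    - [0,0,0,0,0,-1,0]
    - [0,0,0,0,0,-1,0]
    - [0,0,0,0,0,-1,0]
    - [0,0,0,0,0,-1,0]
    - [0,0,0,0,0,-1,0]
    - [0,0,0,0,0,-1,0]
    - [0,0,0,0,0,-1,0]
    - [0,0,0,0,0,-1,0]
    - [0,0,0,0,0,0,0]

```text
t: 9.6
tool_pos: [0.6071, 0.1262, 0.1584]
tool_rot: [2.074, 2.357, 0.001]
contact_force: [-2.9, -1.2, 6.2]
opening: 0.0133
```

Run:
```python
from h import *
o=ctrl.get_obs();print({k:np.round(v,3).tolist() for k,v in o.items()})
```

```text
{'t': 9.6, 'q': [0.085, 0.094, 1.693, -0.001, 1.353, -0.042], 'dq': [-0.001, 0.0, -0.0, -0.001, 0.001, -0.053], 'effort': [0.402, -36.006, -33.157, 0.251, -0.751, 0.296], 'tool_pos': [0.607, 0.126, 0.158], 'tool_rot': [2.074, 2.357, 0.001], 'contact_force': [-2.868, -1.183, 6.24], 'wrist_torque': [-0.275, 0.424, -0.068], 'opening': 0.013}
```

carry_out:
  series:
    - [0,0,0,0,0,-0.8,0]
    - [0,0,0,0,0,-0.5,0]
    - [0,0,0,0,0,0,0]

```text
t: 9.9
tool_pos: [0.6071, 0.1263, 0.1584]
tool_rot: [2.222, 2.218, 0.001]
contact_force: [-1.9, -0.8, 6.5]
opening: 0.0132
```

Run:
```python
from h import *
o=ctrl.get_obs();print({k:np.round(o[k],3).tolist() for k in("q","tool_rot","wrist_torque","contact_force","effort")})
```

```text
{'q': [0.085, 0.094, 1.693, -0.001, 1.353, 0.087], 'tool_rot': [2.222, 2.218, 0.001], 'wrist_torque': [-0.204, 0.487, -0.078], 'contact_force': [-1.909, -0.809, 6.55], 'effort': [0.394, -35.955, -33.185, 0.249, -0.802, 0.116]}
```

carry_out:
  series:
    - [0,0,0,0,0,-0.3,0]
    - [0,0,0,0,0,-0.3,0]
    - [0,0,0,0,0,0,0]

```text
t: 10.2
tool_pos: [0.6071, 0.1262, 0.1585]
tool_rot: [2.283, 2.155, 0.001]
contact_force: [-2.1, -1.2, 7.0]
opening: 0.0133
```

Run:
```python
from h import *
o=ctrl.get_obs();print({k:np.round(o[k],3).tolist() for k in("q","tool_rot","wrist_torque","contact_force","effort")})
```

```text
{'q': [0.086, 0.094, 1.693, -0.002, 1.353, 0.144], 'tool_rot': [2.283, 2.155, 0.001], 'wrist_torque': [-0.257, 0.496, 1.043], 'contact_force': [-2.059, -1.235, 6.953], 'effort': [-0.627, -35.908, -33.147, 0.53, -0.776, 1.203]}
```

carry_out:
  series:
    - [0,0,0,0,0,0.2,0.4]
    - [0,0,0,0,0,0,1]
    - [0,0,0,0,0,0,1]
    - [0,0,0,0,0,0,1]
    - [0,0,0.8,0,0,0,1]
    - [0,0,0.8,0,0,0,1]
    - [0,0,0.8,0,0,0,1]
    - [0,1,0,0,0,1,1]
    - [0,1,0,0,0,1,1]
    - [0,1,0,0,0,1,1]
    - [0.1,1,0,0,0,1,1]
    - [0,1,0,0,0,1,1]

```text
t: 11.4
tool_pos: [0.6088, 0.2523, 0.2157]
tool_rot: [-1.652, -2.671, 0.001]
contact_force: [0.0, 0.1, 0.7]
opening: 0.0851
```

carry_out:
  series:
    - [0,0,0,0,0,1,1]
    - [0,0,0,0,0,1,1]
    - [0,0,0,0,0,1,1]
    - [0,0,0,0,0,1,1]
    - [0,0,0,0,0,1,1]
    - [0,0,0,0,0,1,1]
    - [0,0,0,0,0,1,1]
    - [0,0,0,0,0,1,1]
    - [0,0,0,0,0,1,1]
    - [0,0,0,0,0,1,1]
    - [0,0,0,0,0,1,1]
    - [0,0,0,0,0,1,1]

```text
t: 12.6
tool_pos: [0.6087, 0.2514, 0.2156]
tool_rot: [0.145, -3.137, 0.0]
contact_force: [-0.0, -0.3, -0.6]
opening: 0.0854
```

carry_out:
  series:
    - [0,0,0,0,0,1,1]
    - [0,0,0,0,0,1,1]
    - [0,0,0,0,0,1,1]
    - [0,0,0,0,0,1,1]
    - [0,0,0,0,0,0.5,1]
    - [0,0,0,0,0,0,1]

```text
t: 13.2
tool_pos: [0.6088, 0.2514, 0.2157]
tool_rot: [0.835, -3.028, -0.0]
contact_force: [0.8, -0.4, -0.3]
opening: 0.0859
```

Run:
```python
from h import *
o=ctrl.get_obs();print({k:np.round(o[k],3).tolist() for k in("q","tool_pos","tool_rot","wrist_torque","contact_force","effort")})
p=ctrl.get_image("top");s=ctrl.get_image("scene")
a=cv2.resize(p["frame"][150:250,170:290],None,fx=3.3,fy=3.3);b=cv2.resize(s["frame"][130:260,250:390],None,fx=2.8,fy=2.54)
h=max(a.shape[0],b.shape[0]);z=np.zeros((h,a.shape[1]+b.shape[1],3),np.uint8);z[:a.shape[0],:a.shape[1]]=a;z[:b.shape[0],a.shape[1]:]=b
cv2.imwrite("pics/g2.png",z)
```

```text
{'q': [0.279, 0.141, 1.545, 0.0, 1.457, -1.83], 'tool_pos': [0.609, 0.251, 0.216], 'tool_rot': [0.835, -3.028, -0.0], 'wrist_torque': [-0.016, -0.041, -0.051], 'contact_force': [0.819, -0.449, -0.314], 'effort': [0.002, -43.091, -36.904, -0.0, 0.002, -0.234]}
```

View pics/g2.png

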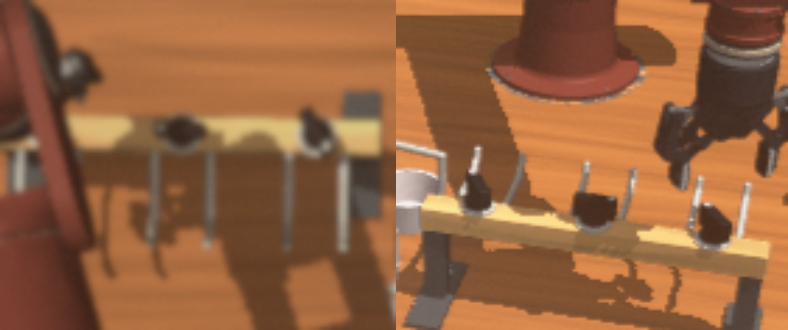

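carry_out:
  series:
    - [0,0,-0.8,0,0,0,1]
    - [0,0,-0.8,0,0,0,1]
    - [0,0,-0.7,0,0,0,1]
    - [0,0,0,0,0,0,1]
    - [0,0,0,0,0,0,0]
    - [0,0,0,0,0,0,0]
    - [0,0,0,0,0,0,0]
    - [0,0,0,0,0,0,0]
    - [0,0,0,0,0,0,0]
    - [0,0,0,0,0,0,0]

```text
t: 14.3
tool_pos: [0.6093, 0.2516, 0.1597]
tool_rot: [-0.835, 3.027, 0.0]
contact_force: [-0.4, 0.6, 2.0]
opening: 0.0131
```

carry_out:
  series:
    - [0,0,0,0,0,-1,0]
    - [0,0,0,0,0,-1,0]
    - [0,0,0,0,0,-1,0]
    - [0,0,0,0,0,-1,0]
    - [0,0,0,0,0,-1,0]
    - [0,0,0,0,0,-1,0]
    - [0,0,0,0,0,-1,0]
    - [0,0,0,0,0,-1,0]
    - [0,0,0,0,0,-1,0]
    - [0,0,0,0,0,-1,0]
    - [0,0,0,0,0,-1,0]
    - [0,0,0,0,0,-1,0]

```text
t: 15.5
tool_pos: [0.6094, 0.2516, 0.1597]
tool_rot: [1.026, 2.968, 0.001]
contact_force: [-1.5, 0.1, 2.6]
opening: 0.013
```

carry_out:
  series:
    - [0,0,0,0,0,-1,0]
    - [0,0,0,0,0,-1,0]
    - [0,0,0,0,0,-1,0]
    - [0,0,0,0,0,-1,0]
    - [0,0,0,0,0,-1,0]
    - [0,0,0,0,0,-1,0]
    - [0,0,0,0,0,-1,0]
    - [0,0,0,0,0,-1,0]
    - [0,0,0,0,0,-0.8,0]
    - [0,0,0,0,0,0,0]

```text
t: 16.5
tool_pos: [0.6093, 0.2516, 0.1597]
tool_rot: [2.189, 2.253, 0.002]
contact_force: [-1.1, -0.5, 3.4]
opening: 0.0131
```

```bash
cat > st.py <<'E'
from h import *
o=ctrl.get_obs();print({k:np.round(o[k],3).tolist() for k in("t","q","tool_pos","tool_rot","wrist_torque","contact_force","opening")})
r=o["tool_rot"];print("psi",np.degrees(2*np.arctan2(r[1],r[0])).round(1))
E
python3 st.py
```

```text
{'t': 16.5, 'q': [0.279, 0.182, 1.594, 0.0, 1.364, 0.25], 'tool_pos': [0.609, 0.252, 0.16], 'tool_rot': [2.189, 2.253, 0.002], 'wrist_torque': [-0.009, 0.194, -0.046], 'contact_force': [-1.148, -0.457, 3.415], 'opening': 0.013}
psi 91.7
```

carry_out:
  series:
    - [0,0,0,0,0,-0.5,0]
    - [0,0,0,0,0,-0.4,0]
    - [0,0,0,0,0,0,0]

```text
t: 16.8
tool_pos: [0.6094, 0.2516, 0.1597]
tool_rot: [2.283, 2.157, 0.001]
contact_force: [-0.5, -0.1, 3.5]
opening: 0.0135
```

```bash
python3 st.py
```

```text
{'t': 16.8, 'q': [0.279, 0.182, 1.594, -0.001, 1.364, 0.336], 'tool_pos': [0.609, 0.252, 0.16], 'tool_rot': [2.283, 2.157, 0.001], 'wrist_torque': [-0.081, 0.116, 1.007], 'contact_force': [-0.466, -0.123, 3.478], 'opening': 0.013}
psi 86.7
```

carry_out:
  series:
    - [0,0,0,0,0,0.2,0.4]
    - [0,0,0,0,0,0,1]
    - [0,0,0,0,0,0,1]
    - [0,0,0,0,0,0,1]
    - [0,0,0.8,0,0,0,1]
    - [0,0,0.8,0,0,0,1]
    - [0,0,0.8,0,0,0,1]
    - [0,-1,0,0,0,1,1]
    - [0,-1,0,0,0,1,1]
    - [0,-1,0,0,0,1,1]
    - [-0.1,-1,0,0,0,1,1]
    - [-0.1,-1,0,0,0,1,1]

```text
t: 18.0
tool_pos: [0.6038, 0.1254, 0.2186]
tool_rot: [-1.652, -2.672, 0.0]
contact_force: [0.0, -0.1, 0.2]
opening: 0.0853
```

carry_out:
  series:
    - [0,-1,0,0,0,1,1]
    - [0,-1,0,0,0,1,1]
    - [0,-1,0,0,0,1,1]
    - [0,-1,0,0,0,1,1]
    - [0,-1,0,0,0,1,1]
    - [0,0,0,0,0,1,1]
    - [0,0,0,0,0,1,1]
    - [0,0,0,0,0,1,1]
    - [0,0,0,0,0,1,1]
    - [0,0,0,0,0,1,1]
    - [0,0,0,0,0,1,1]
    - [0,0,0,0,0,1,1]

```text
t: 19.2
tool_pos: [0.6039, 0.0014, 0.2186]
tool_rot: [0.145, -3.138, -0.0]
contact_force: [-0.1, 0.0, -0.4]
opening: 0.0857
```

carry_out:
  series:
    - [0,0,0,0,0,1,1]
    - [0,0,0,0,0,1,1]
    - [0,0,0,0,0,1,1]
    - [0,0,0,0,0,1,1]
    - [0,0,0,0,0,0.6,1]
    - [0,0,0,0,0,0,1]

```text
t: 19.8
tool_pos: [0.6039, 0.0014, 0.2187]
tool_rot: [0.85, -3.024, -0.0]
contact_force: [0.1, -0.6, -0.5]
opening: 0.0855
```

```bash
python3 st.py
python3 - <<'E'
from h import *
p=ctrl.get_image("top");s=ctrl.get_image("scene")
a=cv2.resize(p["frame"][150:250,170:290],None,fx=3.3,fy=3.3);b=cv2.resize(s["frame"][130:260,250:390],None,fx=2.8,fy=2.54)
h=max(a.shape[0],b.shape[0]);z=np.zeros((h,a.shape[1]+b.shape[1],3),np.uint8);z[:a.shape[0],:a.shape[1]]=a;z[:b.shape[0],a.shape[1]:]=b
cv2.imwrite("pics/g3.png",z)
E
```

```text
{'t': 19.8, 'q': [-0.121, 0.011, 1.676, 0.0, 1.454, -2.24], 'tool_pos': [0.604, 0.001, 0.219], 'tool_rot': [0.85, -3.024, -0.0], 'wrist_torque': [-0.004, -0.007, -0.027], 'contact_force': [0.064, -0.57, -0.502], 'opening': 0.086}
psi -148.6
```

View pics/g3.png

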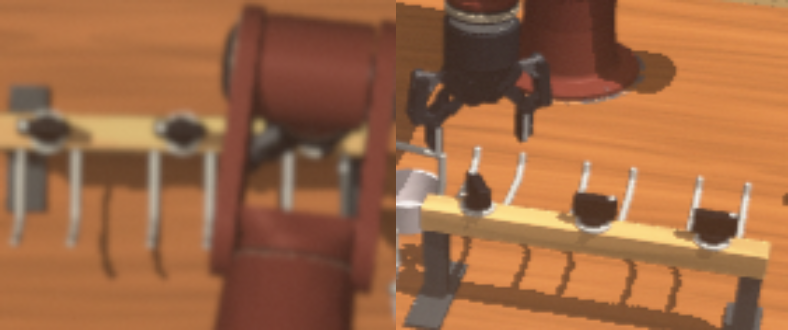

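carry_out:
  series:
    - [0.04,0,-0.8,0,0,0,1]
    - [0,0,-0.8,0,0,0,1]
    - [0,0,-0.8,0,0,0,1]
    - [0,0,0,0,0,0,1]
    - [0,0,0,0,0,0,0]
    - [0,0,0,0,0,0,0]
    - [0,0,0,0,0,0,0]
    - [0,0,0,0,0,0,0]
    - [0,0,0,0,0,0,0]
    - [0,0,0,0,0,0,0]

```text
t: 20.9
tool_pos: [0.6052, 0.0018, 0.1598]
tool_rot: [-0.85, 3.024, 0.001]
contact_force: [-2.9, 2.0, 4.1]
opening: 0.0134
```

carry_out:
  series:
    - [0,0,0,0,0,-1,0]
    - [0,0,0,0,0,-1,0]
    - [0,0,0,0,0,-1,0]
    - [0,0,0,0,0,-1,0]
    - [0,0,0,0,0,-1,0]
    - [0,0,0,0,0,-1,0]
    - [0,0,0,0,0,-1,0]
    - [0,0,0,0,0,-1,0]
    - [0,0,0,0,0,-1,0]
    - [0,0,0,0,0,-1,0]
    - [0,0,0,0,0,-1,0]
    - [0,0,0,0,0,-1,0]

```text
t: 22.1
tool_pos: [0.6051, 0.0013, 0.1597]
tool_rot: [1.011, 2.974, -0.001]
contact_force: [-2.3, 0.5, 4.0]
opening: 0.013
```

carry_out:
  series:
    - [0,0,0,0,0,-1,0]
    - [0,0,0,0,0,-1,0]
    - [0,0,0,0,0,-1,0]
    - [0,0,0,0,0,-1,0]
    - [0,0,0,0,0,-1,0]
    - [0,0,0,0,0,-1,0]
    - [0,0,0,0,0,-1,0]
    - [0,0,0,0,0,-1,0]
    - [0,0,0,0,0,-0.9,0]
    - [0,0,0,0,0,0,0]

```text
t: 23.1
tool_pos: [0.6048, 0.0012, 0.1598]
tool_rot: [-2.19, -2.253, 0.001]
contact_force: [-3.3, -0.2, 5.3]
opening: 0.0135
```

carry_out:
  series:
    - [0,0,0,0,0,-0.5,0]
    - [0,0,0,0,0,-0.4,0]
    - [0,0,0,0,0,0,0]

```text
t: 23.4
tool_pos: [0.6048, 0.0012, 0.1598]
tool_rot: [2.284, 2.157, -0.002]
contact_force: [-4.2, -0.3, 5.0]
opening: 0.0128
```

```bash
python3 st.py
```

```text
{'t': 23.4, 'q': [-0.12, 0.059, 1.728, -0.001, 1.355, -0.063], 'tool_pos': [0.605, 0.001, 0.16], 'tool_rot': [2.284, 2.157, -0.002], 'wrist_torque': [-0.042, 0.685, 1.099], 'contact_force': [-4.225, -0.336, 5.036], 'opening': 0.013}
psi 86.7
```

carry_out:
  series:
    - [0,0,0,0,0,0.2,0.4]
    - [0,0,0,0,0,0,1]
    - [0,0,0,0,0,0,1]
    - [0,0,0,0,0,0,1]
    - [0,0,0.8,0,0,0,1]
    - [0,0,1,0,0,0,1]
    - [0,0,1,0,0,0,1]
    - [0,1,0,0,0,0,1]
    - [0,1,0,0,0,0,1]
    - [0,0,0,0,0,0,1]

```text
t: 24.4
tool_pos: [0.605, 0.0536, 0.229]
tool_rot: [-2.263, -2.178, -0.001]
contact_force: [-0.9, -0.4, 0.6]
opening: 0.0852
```

```bash
python3 st.py
python3 - <<'E'
from h import *
p=ctrl.get_image("top");s=ctrl.get_image("scene")
np.save("pics/T1.npy",p["frame"]);
cv2.imwrite("pics/t1.png",cv2.resize(p["frame"][165:265,170:410],None,fx=3.3,fy=3.3,interpolation=cv2.INTER_CUBIC))
cv2.imwrite("pics/t1r.png",cv2.resize(p["frame"][170:265,280:405],None,fx=6,fy=6,interpolation=cv2.INTER_CUBIC))
cv2.imwrite("pics/s1.png",cv2.resize(s["frame"][160:265,160:300],None,fx=5.7,fy=5.7,interpolation=cv2.INTER_CUBIC))
for n in("pail1_handle","pail1"):
  for q,nn,in((p,"top"),(s,"scene")):
    for d in ctrl.mark_of(q,n): print(n,nn,round(d["p"],2),np.round(px(d),1),at(q,*px(d),.115 if "h" in n else 0).round(3))
E
```

```text
{'t': 24.4, 'q': [-0.035, 0.012, 1.658, 0.001, 1.471, 0.004], 'tool_pos': [0.605, 0.054, 0.229], 'tool_rot': [-2.263, -2.178, -0.001], 'wrist_torque': [-0.046, 0.031, -0.043], 'contact_force': [-0.921, -0.389, 0.645], 'opening': 0.085}
psi -272.2
pail1_handle top 0.64 [349.  237.9] [ 0.461 -0.258  0.115]
pail1_handle scene 0.6 [214.6 181.3] [ 0.452 -0.25   0.115]
pail1 top 0.92 [304.2 189.5] [ 0.628 -0.129  0.   ]
pail1 top 0.8 [344.9 242.5] [ 0.449 -0.264  0.   ]
pail1 top 0.74 [301.6 242.6] [ 0.449 -0.119  0.   ]
pail1 top 0.33 [225.6 186.3] [0.639 0.135 0.   ]
pail1 top 0.26 [265.5 187.6] [0.634 0.001 0.   ]
pail1 scene 0.74 [239.5 244.7] [ 0.616 -0.119  0.   ]
pail1 scene 0.63 [320.2 208. ] [0.357 0.098 0.   ]
pail1 scene 0.61 [216.8 210.6] [ 0.458 -0.246  0.   ]
pail1 scene 0.59 [254.7 212.2] [ 0.436 -0.117  0.   ]
pail1 scene 0.44 [175.3 204.2] [ 0.457 -0.398  0.   ]
```

View pics/t1.png

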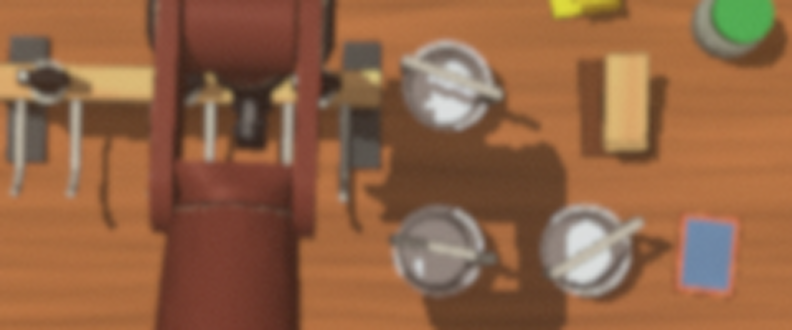

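View pics/t1r.png

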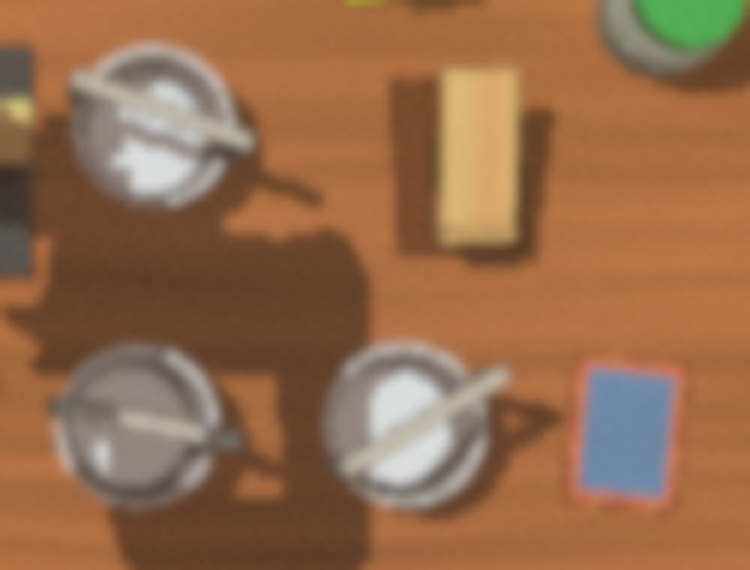

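View pics/s1.png

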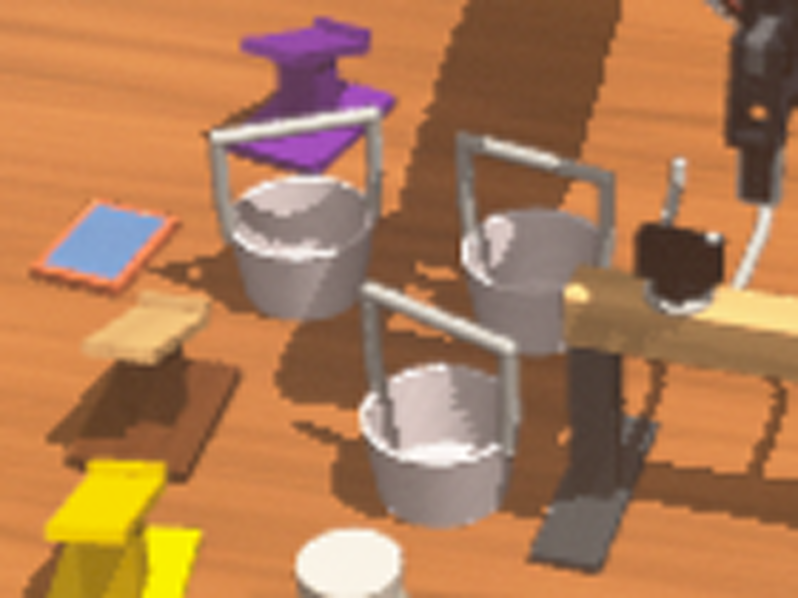

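```bash
cat > pm.py <<'E'
from h import *
def crop(p,s,o): return (np.array(p,float)+.5)/s+np.array(o)-.5
def pails(P,S,tl,sl):
  # tl: name->(left end,right end) in full top px ; sl: scene (right end,left end)
  for k in tl:
    E=[tri(P,a,S,b) for a,b in zip(tl[k],sl[k])]
    m=(E[0][0]+E[1][0])/2; d=E[0][0]-E[1][0]
    zt=[at(P,*a,.117)[:2] for a in tl[k]]; zm=(zt[0]+zt[1])/2; zd=zt[0]-zt[1]
    zs=[at(S,*a,.117)[:2] for a in sl[k]]; sm=(zs[0]+zs[1])/2; sd=zs[0]-zs[1]
    print(k,"tri",m.round(4),[round(e[1],4) for e in E],"ang",np.degrees(np.arctan2(d[1],d[0])).round(1),"len",np.linalg.norm(d).round(3))
    print("   top",zm.round(4),np.degrees(np.arctan2(zd[1],zd[0])).round(1),np.linalg.norm(zd).round(3)," scene",sm.round(4),np.degrees(np.arctan2(sd[1],sd[0])).round(1),np.linalg.norm(sd).round(3))
E
python3 - <<'E'
from pm import *
P=ctrl.get_image("top");S=ctrl.get_image("scene")
c=lambda L:[crop(q,6,(280,170)) for q in L]
s=lambda L:[crop(q,5.7,(160,160)) for q in L]
pails(P,S,{"A":c([(75,85),(250,145)]),"B":c([(52,405),(240,440)]),"C":c([(347,468),(506,376)])},
 {"A":s([(512,348),(370,288)]),"B":s([(608,180),(462,137)]),"C":s([(377,115),(215,137)])})
E
```

```text
A tri [ 0.6147 -0.1266  0.1132] [np.float64(0.0016), np.float64(0.0045)] ang 70.2 len 0.095
   top [ 0.6145 -0.1278] 70.8 0.096  scene [ 0.6194 -0.1236] 69.2 0.094
B tri [ 0.4544 -0.117   0.1141] [np.float64(0.0003), np.float64(0.0047)] ang 78.7 len 0.096
   top [ 0.4545 -0.1179] 79.4 0.099  scene [ 0.4585 -0.1148] 76.1 0.096
C tri [ 0.4542 -0.2614  0.1136] [np.float64(0.004), np.float64(0.0038)] ang 119.7 len 0.095
   top [ 0.4546 -0.2628] 119.7 0.095  scene [ 0.4592 -0.2576] 118.6 0.095
```

carry_out:
  series:
    - [-0.85,-0.98,0,0,0,-0.22,1]
    - [-0.85,-0.98,0,0,0,-0.22,1]
    - [-0.85,-0.98,0,0,0,-0.22,1]
    - [-0.85,-0.98,0,0,0,-0.22,1]
    - [-0.85,-0.98,0,0,0,-0.22,0.8]
    - [-0.85,-0.98,0,0,0,-0.22,0.7]
    - [-0.85,-0.98,0,0,0,-0.22,0.7]
    - [0,0,0,0,0,0,0.7]
    - [0,0,0,0,0,0,0.7]

```text
t: 25.7
tool_pos: [0.4561, -0.1206, 0.229]
tool_rot: [2.429, 1.992, 0.001]
contact_force: [0.2, 0.2, -0.2]
opening: 0.0599
```

```bash
python3 st.py
python3 - <<'E'
from h import *
s=ctrl.get_image("scene")
cv2.imwrite("pics/s2.png",cv2.resize(s["frame"][130:265,160:320],None,fx=4,fy=4,interpolation=cv2.INTER_CUBIC))
E
```

```text
{'t': 25.7, 'q': [-0.417, -0.327, 1.96, 0.0, 1.508, -0.22], 'tool_pos': [0.456, -0.121, 0.229], 'tool_rot': [2.429, 1.992, 0.001], 'wrist_torque': [0.048, -0.02, -0.025], 'contact_force': [0.18, 0.233, -0.242], 'opening': 0.06}
psi 78.7
```

View pics/s2.png

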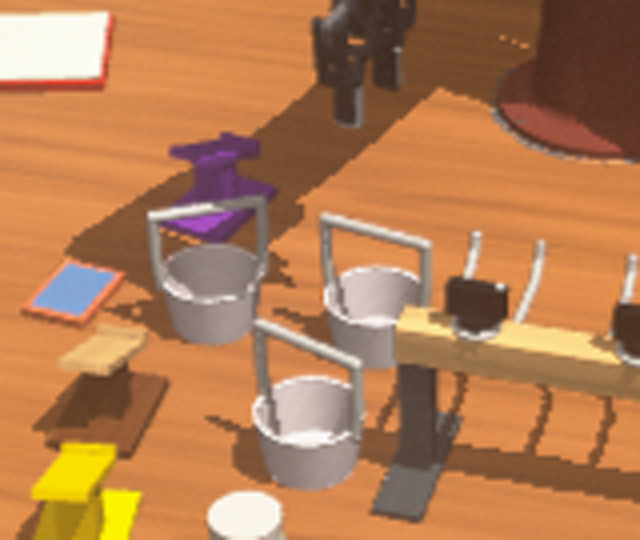

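carry_out:
  series:
    - [0.04,0.12,-0.9,0,0,0,0.7]
    - [0,0,-0.9,0,0,0,0.7]
    - [0,0,-0.9,0,0,0,0.7]
    - [0,0,-0.9,0,0,0,0.7]
    - [0,0,-0.9,0,0,0,0.7]
    - [0,0,-0.74,0,0,0,0.7]
    - [0,0,0,0,0,0,0]
    - [0,0,0,0,0,0,0]
    - [0,0,0,0,0,0,0]
    - [0,0,0,0,0,0,0]
    - [0,0,0,0,0,0,0]
  grip_force: 60

```text
t: 26.85
tool_pos: [0.4583, -0.1174, 0.0995]
tool_rot: [2.425, 1.993, 0.002]
contact_force: [-1.8, 0.8, 4.1]
opening: 0.0077
```

```bash
python3 st.py
```

```text
{'t': 26.85, 'q': [-0.408, -0.202, 2.082, 0.0, 1.259, -0.213], 'tool_pos': [0.458, -0.117, 0.099], 'tool_rot': [2.425, 1.993, 0.002], 'wrist_torque': [0.082, 0.133, -0.031], 'contact_force': [-1.841, 0.846, 4.065], 'opening': 0.008}
psi 78.8
```

carry_out:
  series:
    - [0,0,0.4,0,0,0,0]
    - [0,0,0.7,0,0,0,0]
    - [0,0,0.8,0,0,0,0]
    - [-0.3,0,0.8,0,0,0.4,0]
    - [-0.4,0.4,0.3,0,0,0.4,0]
    - [-0.4,0.8,0,0,0,0.5,0]
    - [0,0.8,0,0,0,0.46,0]
    - [0,0.8,0,0,0,0,0]
    - [0,0.8,0,0,0,0,0]
    - [0,0.8,0,0,0,0,0]
    - [0,0.8,0,0,0,0,0]
    - [0,0.8,0,0,0,0,0]

```text
t: 28.05
tool_pos: [0.4296, 0.0337, 0.1732]
tool_rot: [2.242, 2.2, 0.001]
contact_force: [0.8, 0.7, -2.0]
opening: 0.0077
```

carry_out:
  series:
    - [0,0.8,0,0,0,0,0]
    - [0,0.8,0,0,0,0,0]
    - [0,0.8,0,0,0,0,0]
    - [0,0.8,0,0,0,0,0]
    - [0,0.8,0,0,0,0,0]
    - [0,0.8,0,0,0,0,0]
    - [0,0.8,0,0,0,0,0]
    - [0,0.8,0,0,0,0,0]
    - [0,0.8,0,0,0,0,0]
    - [0,0.8,0,0,0,0,0]
    - [0,0.8,0,0,0,0,0]
    - [0,0,0,0,0,0,0]

```text
t: 29.25
tool_pos: [0.4295, 0.2545, 0.1732]
tool_rot: [-2.24, -2.203, -0.001]
contact_force: [0.5, -0.5, -1.5]
opening: 0.0076
```

```bash
python3 st.py
python3 - <<'E'
from h import *
p=ctrl.get_image("top");s=ctrl.get_image("scene")
a=cv2.resize(p["frame"][150:270,150:290],None,fx=2.8,fy=2.8);b=cv2.resize(s["frame"][130:270,250:390],None,fx=2.8,fy=2.8)
h=max(a.shape[0],b.shape[0]);z=np.zeros((h,a.shape[1]+b.shape[1],3),np.uint8);z[:a.shape[0],:a.shape[1]]=a;z[:b.shape[0],a.shape[1]:]=b
cv2.imwrite("pics/g4.png",z)
E
```

```text
{'t': 29.25, 'q': [0.385, -0.212, 1.961, 0.001, 1.393, 0.402], 'tool_pos': [0.43, 0.254, 0.173], 'tool_rot': [-2.24, -2.203, -0.001], 'wrist_torque': [-0.05, 0.086, -0.024], 'contact_force': [0.474, -0.529, -1.486], 'opening': 0.008}
psi -271.0
```

View pics/g4.png

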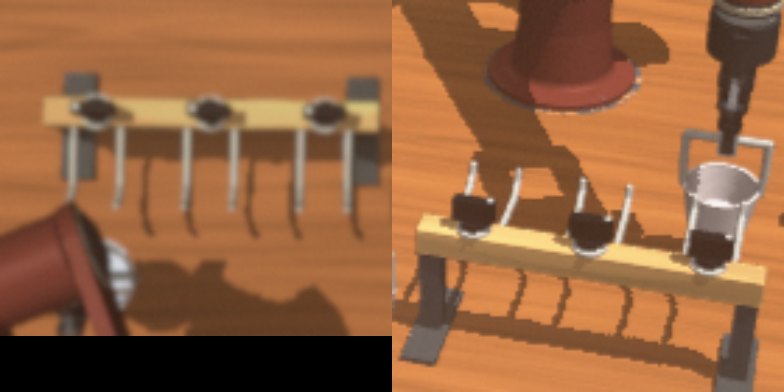

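carry_out:
  series:
    - [0.6,-0.06,0,0,0,0,0]
    - [0.6,0,0,0,0,0,0]
    - [0.6,0,0,0,0,0,0]
    - [0.6,0,0,0,0,0,0]
    - [0.6,0,0,0,0,0,0]
    - [0.6,0,0,0,0,0,0]
    - [0.42,0,0,0,0,0,0]
    - [0,0,-0.6,0,0,0,0]
    - [0,0,-0.6,0,0,0,0]
    - [0,0,-0.4,0,0,0,0]
    - [0,0,-0.16,0,0,0,0]
    - [0,0,0,0,0,0,0]

```text
t: 30.55
tool_pos: [0.5294, 0.2514, 0.1277]
tool_rot: [-2.241, -2.2, 0.002]
contact_force: [-0.5, -0.0, -1.5]
opening: 0.0078
```

```bash
python3 st.py
python3 - <<'E'
from h import *
s=ctrl.get_image("scene")
cv2.imwrite("pics/s3.png",cv2.resize(s["frame"][130:270,290:390],None,fx=4,fy=4,interpolation=cv2.INTER_CUBIC))
E
```

```text
{'t': 30.55, 'q': [0.316, 0.048, 1.796, 0.0, 1.299, 0.335], 'tool_pos': [0.529, 0.251, 0.128], 'tool_rot': [-2.241, -2.2, 0.002], 'wrist_torque': [0.006, 0.027, 0.05], 'contact_force': [-0.498, -0.025, -1.481], 'opening': 0.008}
psi -271.1
```

View pics/s3.png

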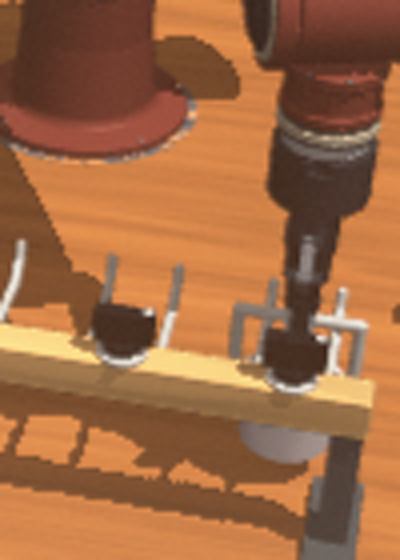

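carry_out:
  series:
    - [0,0,-0.12,0,0,0,0]
    - [0,0,0,0,0,0,0]

```text
t: 30.8
tool_pos: [0.5303, 0.2516, 0.1259]
tool_rot: [2.242, 2.2, 0.001]
contact_force: [0.3, 0.5, -1.0]
opening: 0.0077
```

carry_out:
  series:
    - [0,0,-0.08,0,0,0,0]
    - [0,0,0,0,0,0,0]

```text
t: 31.0
tool_pos: [0.5307, 0.2517, 0.1254]
tool_rot: [2.242, 2.2, 0.002]
contact_force: [-2.4, -1.2, 5.3]
opening: 0.0075
```

carry_out:
  series:
    - [0,0,0,0,0,0,0.15]
    - [0,0,0,0,0,0,0.25]
    - [0,0,0,0,0,0,0.4]
    - [0,0,0,0,0,0,0.4]
    - [0,0,0.3,0,0,0,0.4]
    - [0,0,0.6,0,0,0,0.4]
    - [0,0,0.8,0,0,0,0.4]
    - [0,0,0.8,0,0,0,0.4]
    - [0,0,0.8,0,0,0,0.4]
    - [0,-0.9,0.4,0,0,0,0.4]
    - [0,-0.9,0,0,0,0,0.7]
    - [0,-0.9,0,0,0,0,0.7]

```text
t: 32.2
tool_pos: [0.531, 0.1835, 0.219]
tool_rot: [2.24, 2.2, 0.005]
contact_force: [-0.4, -0.4, -0.8]
opening: 0.0599
```

```bash
python3 st.py
python3 - <<'E'
from h import *
p=ctrl.get_image("top");s=ctrl.get_image("scene")
a=cv2.resize(p["frame"][150:270,150:290],None,fx=2.8,fy=2.8);b=cv2.resize(s["frame"][130:270,250:390],None,fx=2.8,fy=2.8)
h=max(a.shape[0],b.shape[0]);z=np.zeros((h,a.shape[1]+b.shape[1],3),np.uint8);z[:a.shape[0],:a.shape[1]]=a;z[:b.shape[0],a.shape[1]:]=b
cv2.imwrite("pics/g5.png",z)
cv2.imwrite("pics/t5r.png",cv2.resize(p["frame"][170:265,280:405],None,fx=6,fy=6,interpolation=cv2.INTER_CUBIC))
cv2.imwrite("pics/s5.png",cv2.resize(s["frame"][160:265,160:300],None,fx=5.7,fy=5.7,interpolation=cv2.INTER_CUBIC))
E
```

```text
{'t': 32.2, 'q': [0.2, -0.092, 1.776, -0.0, 1.454, 0.219], 'tool_pos': [0.531, 0.184, 0.219], 'tool_rot': [2.24, 2.2, 0.005], 'wrist_torque': [-0.011, -0.009, -0.057], 'contact_force': [-0.433, -0.35, -0.82], 'opening': 0.06}
psi 88.9
```

View pics/g5.png

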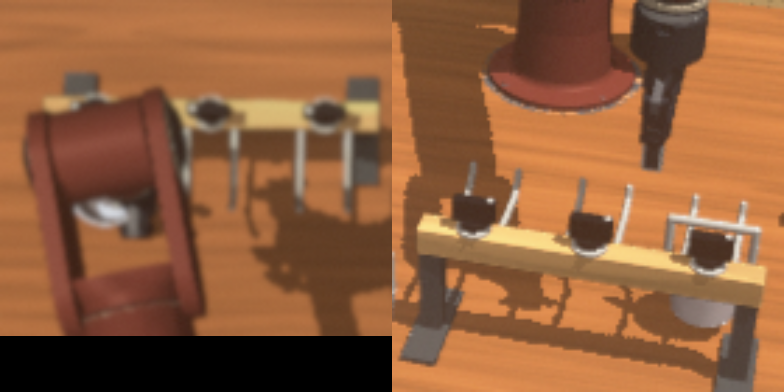

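View pics/t5r.png

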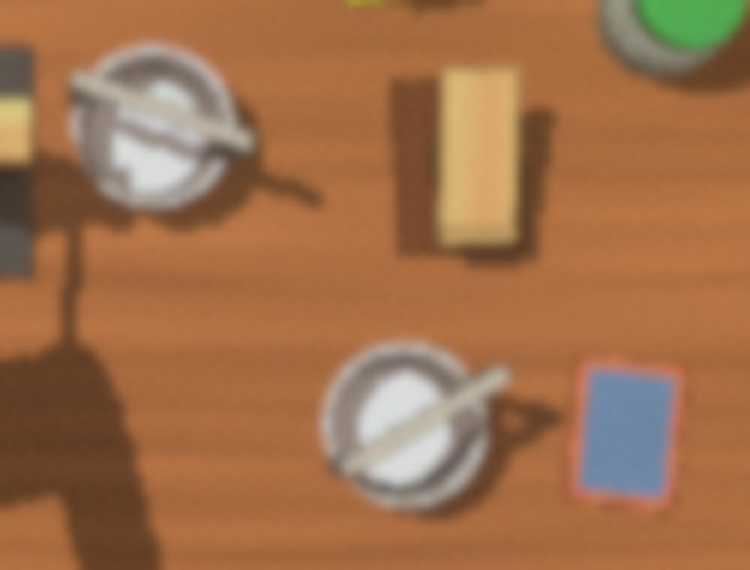

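View pics/s5.png

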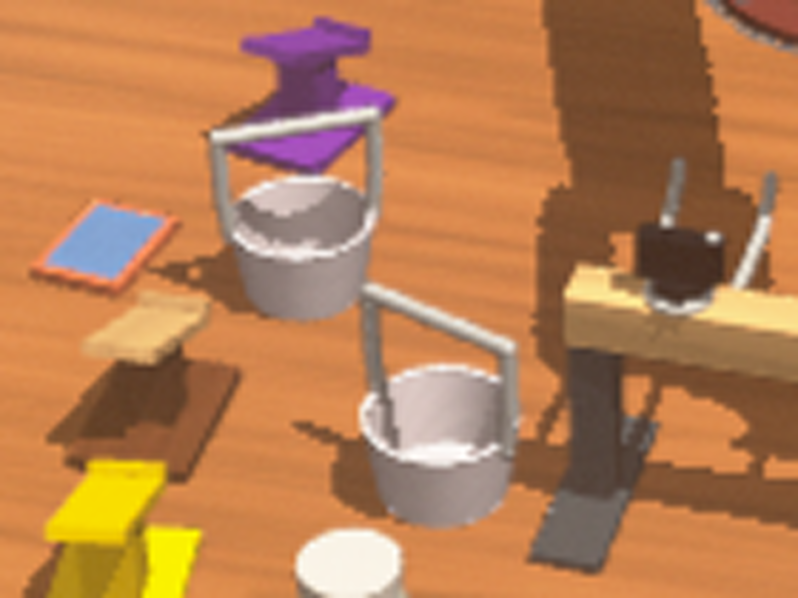

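carry_out:
  series:
    - [-0.17,-0.99,0,0,0,0.3,0.7]
    - [-0.17,-0.99,0,0,0,0.3,0.7]
    - [-0.17,-0.99,0,0,0,0.3,0.7]
    - [-0.17,-0.99,0,0,0,0.3,0.7]
    - [-0.17,-0.99,0,0,0,0.3,0.7]
    - [-0.17,-0.99,0,0,0,0.3,0.7]
    - [-0.17,-0.99,0,0,0,0.3,0.7]
    - [-0.17,-0.99,0,0,0,0.3,0.7]
    - [-0.17,-0.99,0,0,0,0.3,0.7]
    - [-0.17,-0.99,0,0,0,0.3,0.7]
    - [-0.17,-0.99,0,0,0,0.3,0.7]
    - [-0.17,-0.99,0,0,0,0.3,0.7]

```text
t: 33.5
tool_pos: [0.4796, -0.1136, 0.2176]
tool_rot: [1.809, 2.566, 0.001]
contact_force: [0.9, 0.2, 0.5]
opening: 0.0596
```

carry_out:
  series:
    - [-0.17,-0.99,0,0,0,0.3,0.7]
    - [-0.17,-0.99,0,0,0,0.3,0.7]
    - [-0.17,-0.99,0,0,0,0.3,0.7]
    - [-0.17,-0.99,0,0,0,0.3,0.7]
    - [-0.17,-0.99,0,0,0,0.3,0.7]
    - [-0.17,-0.9,0,0,0,0.3,0.7]
    - [0,0,0,0,0,0,0.7]
    - [0,0,0,0,0,0,0.7]

```text
t: 34.3
tool_pos: [0.4542, -0.2591, 0.217]
tool_rot: [1.575, 2.717, 0.001]
contact_force: [0.8, -0.0, 0.5]
opening: 0.0597
```

```bash
python3 st.py
python3 - <<'E'
from h import *
s=ctrl.get_image("scene")
cv2.imwrite("pics/s6.png",cv2.resize(s["frame"][110:265,140:390],None,fx=3.2,fy=3.2,interpolation=cv2.INTER_CUBIC))
E
```

```text
{'t': 34.3, 'q': [-0.661, -0.186, 1.864, 0.001, 1.463, -1.181], 'tool_pos': [0.454, -0.259, 0.217], 'tool_rot': [1.575, 2.717, 0.001], 'wrist_torque': [-0.028, 0.056, 0.045], 'contact_force': [0.831, -0.033, 0.54], 'opening': 0.06}
psi 119.8
```

View pics/s6.png

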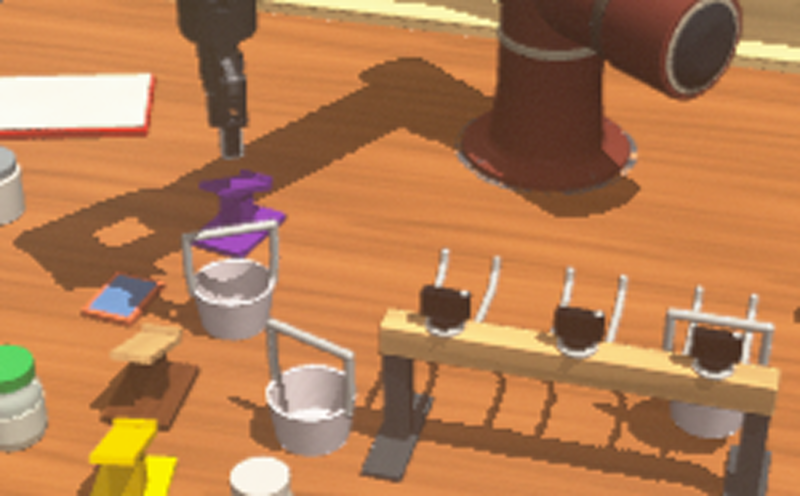

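carry_out:
  series:
    - [0.1,-0.08,-0.9,0,0,0,0.7]
    - [0,0,-0.9,0,0,0,0.7]
    - [0,0,-0.9,0,0,0,0.7]
    - [0,0,-0.9,0,0,0,0.7]
    - [0,0,-0.9,0,0,0,0.7]
    - [0,0,-0.22,0,0,0,0.7]
    - [0,0,0,0,0,0,0]
    - [0,0,0,0,0,0,0]
    - [0,0,0,0,0,0,0]
    - [0,0,0,0,0,0,0]
    - [0,0,0,0,0,0,0]

```text
t: 35.45
tool_pos: [0.4569, -0.2621, 0.1]
tool_rot: [1.573, 2.717, -0.001]
contact_force: [-2.3, -0.4, 5.5]
opening: 0.0077
```

```bash
python3 st.py
```

```text
{'t': 35.45, 'q': [-0.662, -0.064, 1.957, -0.0, 1.246, -1.183], 'tool_pos': [0.457, -0.262, 0.1], 'tool_rot': [1.573, 2.717, -0.001], 'wrist_torque': [0.006, 0.239, 0.008], 'contact_force': [-2.321, -0.443, 5.526], 'opening': 0.008}
psi 119.8
```

carry_out:
  series:
    - [0,0,0.4,0,0,0,0]
    - [0,0,0.7,0,0,0,0]
    - [0,0,0.8,0,0,0,0]
    - [-0.3,0,0.8,0,0,-0.5,0]
    - [-0.4,0.4,0.3,0,0,-0.7,0]
    - [-0.4,0.8,0,0,0,-0.7,0]
    - [0,0.9,0,0,0,-0.7,0]
    - [0,0.9,0,0,0,-0.7,0]
    - [0,0.9,0,0,0,-0.7,0]
    - [0,0.9,0,0,0,-0.7,0]
    - [0,0.9,0,0,0,-0.68,0]
    - [0,0.9,0,0,0,0,0]

```text
t: 36.65
tool_pos: [0.4283, -0.0952, 0.1732]
tool_rot: [-2.241, -2.201, -0.0]
contact_force: [-0.1, 0.9, -2.2]
opening: 0.0076
```

carry_out:
  series:
    - [0,0.9,0,0,0,0,0]
    - [0,0.9,0,0,0,0,0]
    - [0,0.9,0,0,0,0,0]
    - [0,0.9,0,0,0,0,0]
    - [0,0.9,0,0,0,0,0]
    - [0,0.9,0,0,0,0,0]
    - [0,0.9,0,0,0,0,0]
    - [0,0.9,0,0,0,0,0]
    - [0,0.9,0,0,0,0,0]
    - [0,0.9,0,0,0,0,0]
    - [0,0,0,0,0,0,0]

```text
t: 37.75
tool_pos: [0.4282, 0.1305, 0.1732]
tool_rot: [-2.236, -2.205, -0.0]
contact_force: [0.2, -0.3, -1.6]
opening: 0.0077
```

```bash
python3 st.py
python3 - <<'E'
from h import *
s=ctrl.get_image("scene")
cv2.imwrite("pics/s7.png",cv2.resize(s["frame"][110:265,140:390],None,fx=3.2,fy=3.2,interpolation=cv2.INTER_CUBIC))
E
```

```text
{'t': 37.75, 'q': [0.129, -0.353, 2.073, 0.001, 1.422, 0.143], 'tool_pos': [0.428, 0.131, 0.173], 'tool_rot': [-2.236, -2.205, -0.0], 'wrist_torque': [-0.054, -0.079, -0.034], 'contact_force': [0.229, -0.276, -1.614], 'opening': 0.008}
psi -270.8
```

View pics/s7.png

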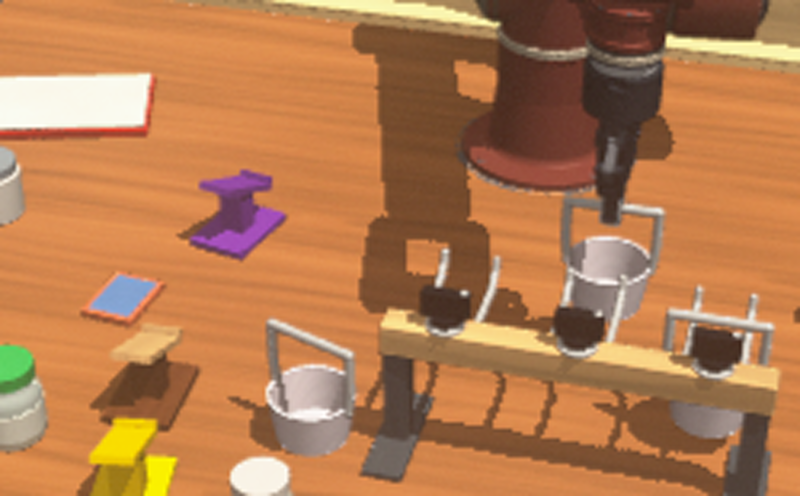

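carry_out:
  series:
    - [0.6,-0.06,0,0,0,0,0]
    - [0.6,0,0,0,0,0,0]
    - [0.6,0,0,0,0,0,0]
    - [0.6,0,0,0,0,0,0]
    - [0.6,0,0,0,0,0,0]
    - [0.6,0,0,0,0,0,0]
    - [0.4,0,0,0,0,0,0]
    - [0,0,-0.6,0,0,0,0]
    - [0,0,-0.6,0,0,0,0]
    - [0,0,-0.4,0,0,0,0]
    - [0,0,-0.26,0,0,0,0]
    - [0,0,0,0,0,0,0]

```text
t: 39.0
tool_pos: [0.5285, 0.1271, 0.1267]
tool_rot: [2.24, 2.203, -0.0]
contact_force: [-0.7, -0.6, 0.9]
opening: 0.0078
```

carry_out:
  series:
    - [0,0,-0.08,0,0,0,0]
    - [0,0,0,0,0,0,0]

```text
t: 39.2
tool_pos: [0.5287, 0.1271, 0.1264]
tool_rot: [2.24, 2.203, -0.0]
contact_force: [-4.9, -1.4, 8.3]
opening: 0.0076
```

carry_out:
  series:
    - [0,0,0,0,0,0,0.15]
    - [0,0,0,0,0,0,0.25]
    - [0,0,0,0,0,0,0.4]
    - [0,0,0,0,0,0,0.4]
    - [0,0,0.3,0,0,0,0.4]
    - [0,0,0.6,0,0,0,0.4]
    - [0,0,0.8,0,0,0,0.4]
    - [0,0,0.8,0,0,0,0.4]
    - [0,0,0.8,0,0,0,0.4]
    - [0,-0.9,0.4,0,0,0,0.4]
    - [0,-0.9,0,0,0,0,0.7]
    - [0,-0.9,0,0,0,0,0.7]

```text
t: 40.4
tool_pos: [0.5295, 0.0591, 0.2199]
tool_rot: [2.238, 2.201, 0.004]
contact_force: [-0.8, 0.3, 0.2]
opening: 0.0595
```

```bash
python3 st.py
python3 - <<'E'
from h import *
p=ctrl.get_image("top");s=ctrl.get_image("scene")
cv2.imwrite("pics/g8.png",cv2.resize(s["frame"][110:265,140:390],None,fx=3.2,fy=3.2,interpolation=cv2.INTER_CUBIC))
cv2.imwrite("pics/t8r.png",cv2.resize(p["frame"][170:265,280:405],None,fx=6,fy=6,interpolation=cv2.INTER_CUBIC))
cv2.imwrite("pics/s8.png",cv2.resize(s["frame"][160:265,160:300],None,fx=5.7,fy=5.7,interpolation=cv2.INTER_CUBIC))
E
```

```text
{'t': 40.4, 'q': [-0.029, -0.165, 1.841, -0.0, 1.462, -0.012], 'tool_pos': [0.53, 0.059, 0.22], 'tool_rot': [2.238, 2.201, 0.004], 'wrist_torque': [-0.01, -0.005, -0.001], 'contact_force': [-0.79, 0.259, 0.173], 'opening': 0.06}
psi 89.1
```

View pics/g8.png

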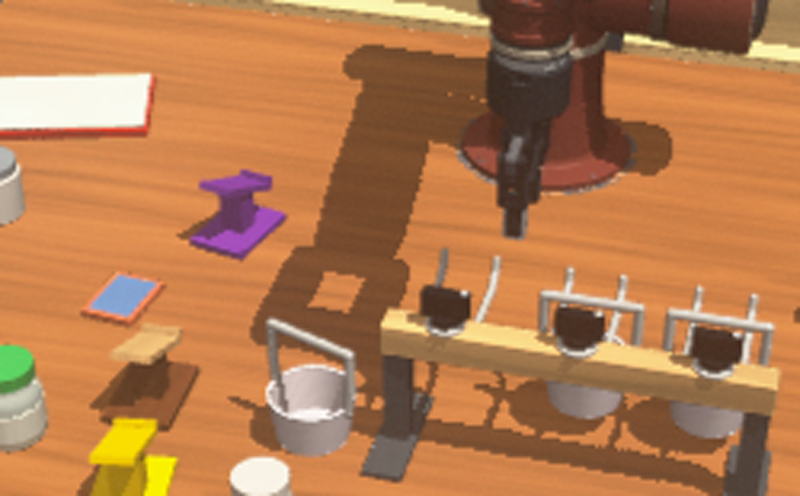

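View pics/t8r.png

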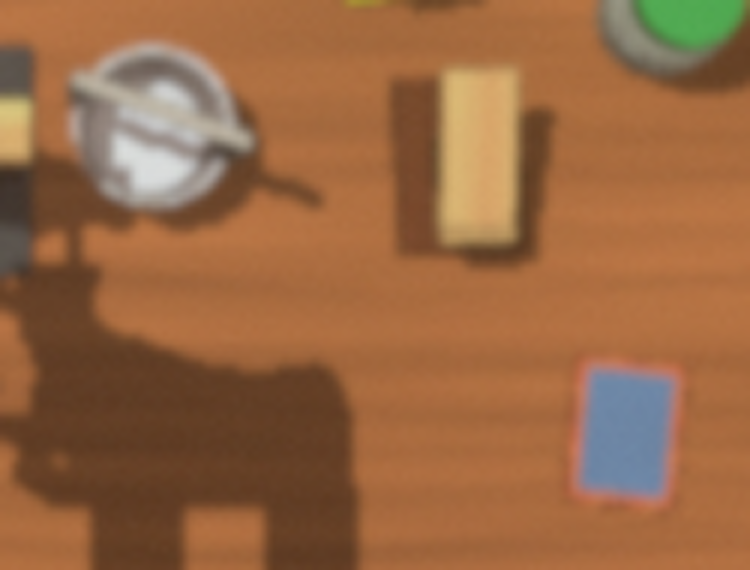

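View pics/s8.png

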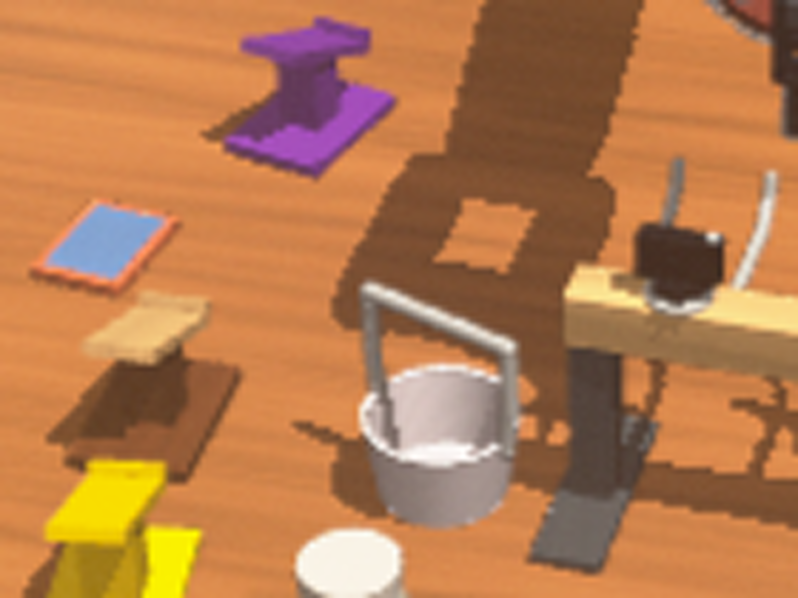

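carry_out:
  series:
    - [0.44,-0.93,0,0,0,-0.4,0.7]
    - [0.44,-0.93,0,0,0,-0.4,0.7]
    - [0.44,-0.93,0,0,0,-0.4,0.7]
    - [0.44,-0.93,0,0,0,-0.4,0.7]
    - [0.44,-0.93,0,0,0,-0.4,0.7]
    - [0.44,-0.93,0,0,0,-0.4,0.7]
    - [0.44,-0.93,0,0,0,-0.4,0.7]
    - [0.44,-0.93,0,0,0,-0.4,0.7]
    - [0,0,0,0,0,0,0.7]
    - [0,0,0,0,0,0,0.7]

```text
t: 41.5
tool_pos: [0.6171, -0.1259, 0.2179]
tool_rot: [-2.562, -1.817, -0.001]
contact_force: [0.4, 0.3, 0.2]
opening: 0.0595
```

```bash
python3 st.py
python3 - <<'E'
from h import *
s=ctrl.get_image("scene")
cv2.imwrite("pics/s9.png",cv2.resize(s["frame"][130:265,160:300],None,fx=4.2,fy=4.2,interpolation=cv2.INTER_CUBIC))
E
```

```text
{'t': 41.5, 'q': [-0.32, 0.072, 1.615, 0.001, 1.454, 0.017], 'tool_pos': [0.617, -0.126, 0.218], 'tool_rot': [-2.562, -1.817, -0.001], 'wrist_torque': [-0.025, 0.042, 0.031], 'contact_force': [0.413, 0.271, 0.242], 'opening': 0.059}
psi -289.3
```

View pics/s9.png

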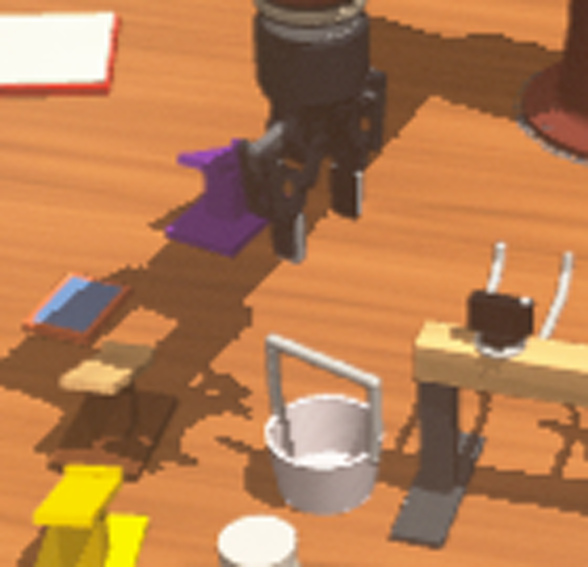

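Pail A hasn't moved, and the jaws are above its handle at about (325,360) in the crop. I'll descend and grip.

carry_out:
  series:
    - [0,0,-0.9,0,0,0,0.7]
    - [0,0,-0.9,0,0,0,0.7]
    - [0,0,-0.9,0,0,0,0.7]
    - [0,0,-0.9,0,0,0,0.7]
    - [0,0,-0.9,0,0,0,0.7]
    - [0,0,-0.24,0,0,0,0.7]
    - [0,0,0,0,0,0,0]
    - [0,0,0,0,0,0,0]
    - [0,0,0,0,0,0,0]
    - [0,0,0,0,0,0,0]
    - [0,0,0,0,0,0,0]

```text
t: 42.65
tool_pos: [0.6177, -0.1267, 0.1008]
tool_rot: [2.561, 1.816, 0.002]
contact_force: [-1.3, -0.7, 5.6]
opening: 0.0077
```

```bash
python3 st.py
```

```text
{'t': 42.65, 'q': [-0.32, 0.175, 1.707, -0.0, 1.257, 0.017], 'tool_pos': [0.618, -0.127, 0.101], 'tool_rot': [2.561, 1.816, 0.002], 'wrist_torque': [0.005, 0.169, -0.029], 'contact_force': [-1.272, -0.729, 5.615], 'opening': 0.008}
psi 70.7
```

carry_out:
  series:
    - [0,0,0.4,0,0,0,0]
    - [0,0,0.7,0,0,0,0]
    - [0,-0.4,0.8,0,0,0,0]
    - [-0.3,-0.4,0.8,0,0,0,0]
    - [-0.6,0,0.26,0,0,0,0]
    - [-0.85,0,0,0,0,0,0]
    - [-0.85,0,0,0,0,0,0]
    - [-0.85,0,0,0,0,0,0]
    - [-0.85,0,0,0,0,0.5,0]
    - [-0.85,0,0,0,0,0.6,0]
    - [-0.85,0,0,0,0,0.6,0]
    - [-0.85,0,0,0,0,0.6,0]

```text
t: 43.85
tool_pos: [0.4447, -0.1463, 0.1737]
tool_rot: [2.334, 2.102, 0.001]
contact_force: [-0.3, -0.4, -2.0]
opening: 0.0075
```

carry_out:
  series:
    - [-0.83,0.2,0,0,0,0.6,0]
    - [0,0.8,0,0,0,0.29,0]
    - [0,0.8,0,0,0,0,0]
    - [0,0.8,0,0,0,0,0]
    - [0,0.8,0,0,0,0,0]
    - [0,0.8,0,0,0,0,0]
    - [0,0.8,0,0,0,0,0]
    - [0,0.8,0,0,0,0,0]
    - [0,0.2,0,0,0,0,0]
    - [0,0,0,0,0,0,0]
    - [0,0,0,0,0,0,0]

```text
t: 44.95
tool_pos: [0.4248, 0.0032, 0.1732]
tool_rot: [2.241, 2.201, -0.0]
contact_force: [0.2, 0.3, -1.8]
opening: 0.0076
```

```bash
python3 st.py
python3 - <<'E'
from h import *
s=ctrl.get_image("scene")
cv2.imwrite("pics/s10.png",cv2.resize(s["frame"][110:265,140:390],None,fx=3.2,fy=3.2,interpolation=cv2.INTER_CUBIC))
E
```

```text
{'t': 44.95, 'q': [-0.168, -0.42, 2.122, -0.0, 1.439, -0.15], 'tool_pos': [0.425, 0.003, 0.173], 'tool_rot': [2.241, 2.201, -0.0], 'wrist_torque': [0.002, 0.052, 0.076], 'contact_force': [0.247, 0.275, -1.761], 'opening': 0.008}
psi 89.0
```

View pics/s10.png

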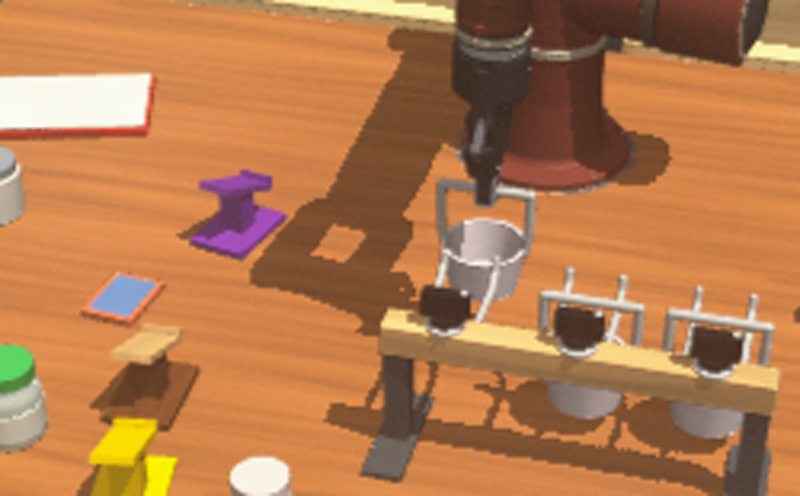

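carry_out:
  series:
    - [0.6,0,0,0,0,0,0]
    - [0.6,0,0,0,0,0,0]
    - [0.6,0,0,0,0,0,0]
    - [0.6,0,0,0,0,0,0]
    - [0.6,0,0,0,0,0,0]
    - [0.6,0,0,0,0,0,0]
    - [0.45,0,0,0,0,0,0]
    - [0,0,-0.6,0,0,0,0]
    - [0,0,-0.6,0,0,0,0]
    - [0,0,-0.4,0,0,0,0]
    - [0,0,-0.16,0,0,0,0]
    - [0,0,0,0,0,0,0]

```text
t: 46.2
tool_pos: [0.5256, 0.0037, 0.1282]
tool_rot: [-2.241, -2.201, 0.0]
contact_force: [1.0, -0.4, -2.4]
opening: 0.0077
```

carry_out:
  series:
    - [0,0,-0.1,0,0,0,0]
    - [0,0,0,0,0,0,0]

```text
t: 46.4
tool_pos: [0.5261, 0.0037, 0.1276]
tool_rot: [2.241, 2.201, 0.0]
contact_force: [-1.9, 0.2, 4.6]
opening: 0.0081
```

carry_out:
  series:
    - [0,0,0,0,0,0,0.15]
    - [0,0,0,0,0,0,0.25]
    - [0,0,0,0,0,0,0.4]
    - [0,0,0,0,0,0,0.4]
    - [0,0,0.3,0,0,0,0.4]
    - [0,0,0.6,0,0,0,0.4]
    - [0,0,0.8,0,0,0,0.4]
    - [0,0,0.8,0,0,0,0.4]
    - [0,0,0.8,0,0,0,0.4]
    - [0,-0.9,0.4,0,0,0,0.4]
    - [0,-0.9,0,0,0,0,0.8]
    - [0,0,0,0,0,0,1]

```text
t: 47.6
tool_pos: [0.5268, -0.0432, 0.2212]
tool_rot: [2.242, 2.196, 0.002]
contact_force: [0.1, 0.2, -0.6]
opening: 0.0621
```

```bash
python3 st.py
python3 - <<'E'
from h import *
p=ctrl.get_image("top");s=ctrl.get_image("scene")
cv2.imwrite("pics/g11.png",cv2.resize(s["frame"][150:265,140:390],None,fx=3.2,fy=3.2,interpolation=cv2.INTER_CUBIC))
cv2.imwrite("pics/t11.png",cv2.resize(p["frame"][175:260,340:410],None,fx=7,fy=7,interpolation=cv2.INTER_CUBIC))
cv2.imwrite("pics/s11.png",cv2.resize(s["frame"][190:250,160:210],None,fx=10,fy=10,interpolation=cv2.INTER_CUBIC))
for n,z in(("tile_center",.0045),("rest_board",.068)):
  for q,nn,in((p,"top"),(s,"scene")):
    for d in ctrl.mark_of(q,n): print(n,nn,round(d["p"],2),np.round(px(d),1),at(q,*px(d),z).round(3))
E
```

```text
{'t': 47.6, 'q': [-0.222, -0.176, 1.848, -0.001, 1.466, -0.202], 'tool_pos': [0.527, -0.043, 0.221], 'tool_rot': [2.242, 2.196, 0.002], 'wrist_torque': [0.012, 0.015, -0.003], 'contact_force': [0.068, 0.154, -0.586], 'opening': 0.062}
psi 88.8
tile_center top 0.66 [382.6 245.4] [ 0.439 -0.388  0.004]
tile_center top 0.66 [183.9 216.5] [0.537 0.274 0.004]
tile_center top 0.43 [227.3 195.3] [0.608 0.129 0.004]
tile_center scene 0.85 [176.  204.7] [ 0.465 -0.392  0.004]
tile_center scene 0.7 [185.9 218.5] [ 0.532 -0.33   0.004]
tile_center scene 0.42 [320.7 209.6] [0.372 0.102 0.004]
rest_board top 0.8 [356.8 195.3] [ 0.6   -0.293  0.068]
rest_board top 0.75 [363.7 292.1] [ 0.291 -0.31   0.068]
rest_board top 0.68 [347.4 149.2] [ 0.75  -0.265  0.068]
rest_board scene 0.64 [363.2 210.1] [0.43  0.247 0.068]
rest_board scene 0.6 [184.5 216.3] [ 0.601 -0.302  0.068]
rest_board scene 0.56 [181.9 246. ] [ 0.74  -0.257  0.068]
rest_board scene 0.4 [212.9 167.2] [ 0.293 -0.312  0.068]
```

View pics/g11.png

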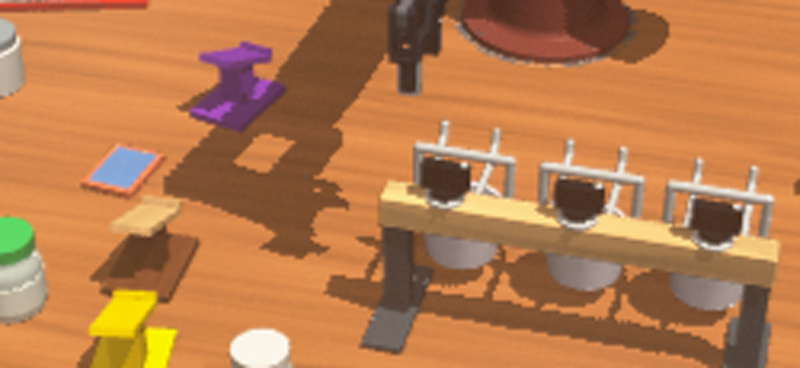

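View pics/t11.png

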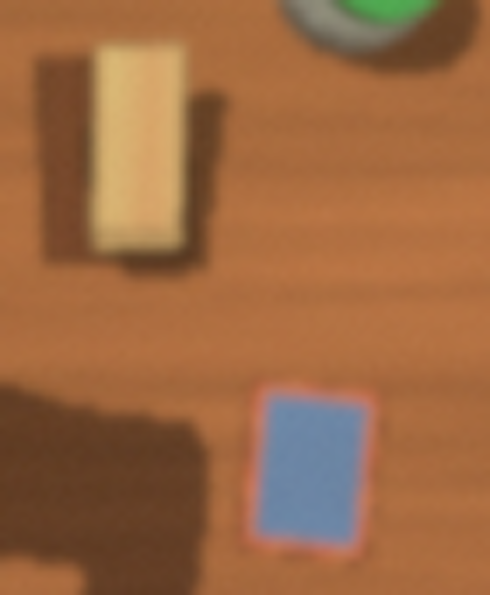

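View pics/s11.png

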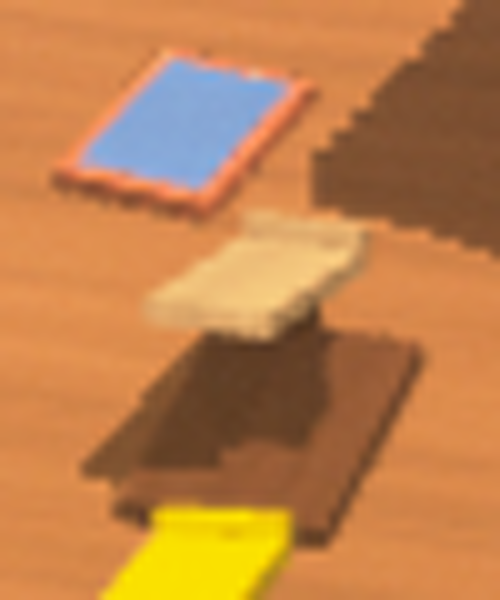

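The three pails hang on their own hooks, with bars in the dips at rows 145–230 of the g11 crop. There are three candidates for the rest in the top view: wooden (359,195), yellow (347,150) and purple (364,292). The wooden one is right, since the purple and yellow look-alikes are to be left alone. The s11 crop shows its lip at (305,225), on the robot side.

Run:
```python
from pm import *
from scipy.optimize import least_squares
P=ctrl.get_image("top");S=ctrl.get_image("scene")
t=lambda L:np.array([crop(q,7,(340,175)) for q in L])
s=lambda L:np.array([crop(q,10,(160,190)) for q in L])
def W(p,X):
    c,sn=np.cos(p[2]),np.sin(p[2]);return np.c_[p[0]+c*X[:,0]-sn*X[:,1],p[1]+sn*X[:,0]+c*X[:,1],X[:,2]]
def fit(sets,x0):
    for m in ((0,),(1,),(0,1)):
        f=lambda p:np.vstack([proj(sets[i][0],W(p,sets[i][1]))-sets[i][2] for i in m]).ravel()
        q=least_squares(f,x0);print(m,q.x.round(4),"deg",np.degrees(q.x[2]).round(1),"res",np.abs(q.fun).mean().round(2))
    print(q.fun.reshape(-1,2).round(1).tolist())
Xt=np.array([(.04,.03,.009),(.04,-.03,.009),(-.04,-.03,.009),(-.04,.03,.009)])
print("tile");fit([(P,Xt,t([(258,388),(376,397),(358,553),(247,545)])),(S,Xt,s([(55,172),(203,205),(315,85),(170,50)])[[1,0,3,2]])],[.44,-.39,0])
a=.4
def B(x,y,z): return (x*np.cos(a)-z*np.sin(a),y,.068+x*np.sin(a)+z*np.cos(a))
Xb=np.array([B(.045,.02,0),B(.045,-.02,0),B(-.046,-.02,.006),B(-.046,.02,.006)])
print("board");fit([(P,Xb,t([(95,43),(186,42),(184,251),(92,251)])),(S,np.array([B(.045,-.02,0),B(.045,.02,0),B(-.045,.02,.007),B(-.045,-.02,.007)]),s([(148,300),(275,325),(370,230),(245,213)]))],[.6,-.3,0])
```

```text
tile
(0,) [ 0.4512 -0.3912 -0.1008] deg -5.8 res 0.84
(1,) [ 0.4549 -0.3872 -0.1369] deg -7.8 res 0.23
(0, 1) [ 0.4518 -0.3899 -0.1153] deg -6.6 res 0.68
[[-0.9, -1.4], [0.2, -0.6], [0.6, 1.1], [-1.6, 0.2], [0.2, -0.4], [-0.7, -0.7], [-0.9, -0.6], [-0.2, -0.8]]
board
(0,) [ 0.5998 -0.3013  0.0273] deg 1.6 res 0.68
(1,) [ 0.6045 -0.2973  0.0394] deg 2.3 res 0.29
(0, 1) [ 0.6009 -0.2999  0.0331] deg 1.9 res 0.66
[[-0.2, 0.9], [-0.7, 0.6], [-0.9, -1.6], [-0.1, -1.2], [-0.3, -0.7], [-0.6, -1.5], [-0.6, -0.6], [0.1, -0.4]]
```

carry_out:
  series:
    - [-0.21,-0.99,0,0,0,-0.98,1]
    - [-0.21,-0.99,0,0,0,-0.98,1]
    - [-0.21,-0.99,0,0,0,-0.98,1]
    - [-0.21,-0.99,0,0,0,-0.98,1]
    - [-0.21,-0.99,0,0,0,-0.98,1]
    - [-0.21,-0.99,0,0,0,-0.98,1]
    - [-0.21,-0.99,0,0,0,-0.98,1]
    - [-0.21,-0.99,0,0,0,-0.98,1]
    - [-0.21,-0.99,0,0,0,-0.98,1]
    - [-0.21,-0.99,0,0,0,-0.98,1]
    - [-0.21,-0.99,0,0,0,-0.98,1]
    - [-0.21,-0.99,0,0,0,-0.98,1]

```text
t: 49.2
tool_pos: [0.4629, -0.3389, 0.2186]
tool_rot: [-3.087, -0.583, 0.0]
contact_force: [-0.4, 0.2, 0.5]
opening: 0.0853
```

carry_out:
  series:
    - [-0.21,-0.99,-0.5,0,0,-0.98,1]
    - [-0.21,-0.99,-0.8,0,0,-0.98,1]
    - [0,0,-0.8,0,0,-0.98,1]
    - [0,0,-0.8,0,0,-0.98,1]
    - [0,0,-0.8,0,0,-0.98,1]
    - [0,0,-0.8,0,0,0,1]
    - [0,0,-0.8,0,0,0,1]
    - [0,0,-0.8,0,0,0,1]
    - [0,0,0,0,0,0,1]
    - [0,0,0,0,0,0,1]

```text
t: 50.2
tool_pos: [0.4526, -0.3874, 0.0662]
tool_rot: [-3.136, 0.177, 0.001]
contact_force: [0.2, -0.5, -0.1]
opening: 0.0856
```

```bash
python3 st.py
python3 - <<'E'
from h import *
p=ctrl.get_image("top");s=ctrl.get_image("scene")
a=cv2.resize(p["frame"][200:280,330:430],None,fx=4,fy=4);b=cv2.resize(s["frame"][150:250,130:230],None,fx=4,fy=4)
h=max(a.shape[0],b.shape[0]);z=np.zeros((h,a.shape[1]+b.shape[1],3),np.uint8);z[:a.shape[0],:a.shape[1]]=a;z[:b.shape[0],a.shape[1]:]=b
cv2.imwrite("pics/g12.png",z)
E
```

```text
{'t': 50.2, 'q': [-0.833, 0.141, 1.808, 0.0, 1.193, 0.851], 'tool_pos': [0.453, -0.387, 0.066], 'tool_rot': [-3.136, 0.177, 0.001], 'wrist_torque': [-0.055, 0.012, 0.024], 'contact_force': [0.224, -0.484, -0.121], 'opening': 0.086}
psi 353.5
```

View pics/g12.png

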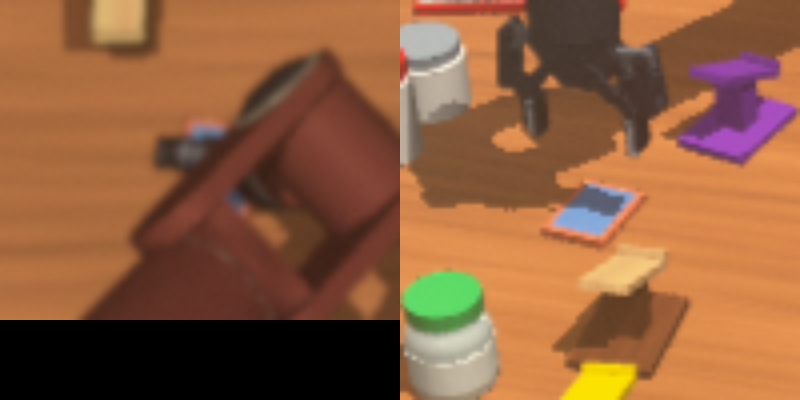

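carry_out:
  series:
    - [0.04,-0.1,-0.8,0,0,0,1]
    - [0,0,-0.8,0,0,0,1]
    - [0,0,-0.4,0,0,0,1]
    - [0,0,-0.2,0,0,0,1]
    - [0,0,0,0,0,0,1]

```text
t: 50.8
tool_pos: [0.4536, -0.3904, 0.0114]
tool_rot: [-3.136, 0.178, 0.0]
contact_force: [-0.7, -0.9, -0.4]
opening: 0.0854
```

carry_out:
  series:
    - [0,0,-0.16,0,0,0,1]
    - [0,0,-0.1,0,0,0,1]
    - [0,0,0,0,0,0,1]

```text
t: 51.1
tool_pos: [0.4536, -0.3904, 0.0049]
tool_rot: [3.136, -0.178, 0.0]
contact_force: [0.0, 0.3, 0.1]
opening: 0.0854
```

carry_out:
  series:
    - [0,0,0,0,0,0,0.83]
    - [0,0,0,0,0,0,0.83]
    - [0,0,0,0,0,0,0.83]

```text
t: 51.4
tool_pos: [0.4536, -0.3904, 0.005]
tool_rot: [3.136, -0.178, 0.0]
contact_force: [-0.5, -0.2, -0.2]
opening: 0.0705
```

carry_out:
  series:
    - [0,0,-0.12,0,0,0,0.83]
    - [0,0,0,0,0,0,0.83]

```text
t: 51.6
tool_pos: [0.4533, -0.39, 0.0013]
tool_rot: [-3.136, 0.178, 0.001]
contact_force: [-0.0, 0.5, -0.9]
opening: 0.0707
```

carry_out:
  series:
    - [0,0,-0.08,0,0,0,0.83]
    - [0,0,0,0,0,0,0.83]

```text
t: 51.8
tool_pos: [0.4533, -0.3901, -0.0006]
tool_rot: [-3.136, 0.178, 0.001]
contact_force: [-0.2, 0.1, -0.3]
opening: 0.0707
```

carry_out:
  series:
    - [0,0,-0.08,0,0,0,0.83]
    - [0,0,0,0,0,0,0.83]

```text
t: 52.0
tool_pos: [0.4534, -0.3902, -0.0025]
tool_rot: [-3.136, 0.178, 0.001]
contact_force: [-0.2, 0.6, 0.2]
opening: 0.0708
```

carry_out:
  series:
    - [0,0,-0.08,0,0,0,0.83]
    - [0,0,0,0,0,0,0.83]

```text
t: 52.2
tool_pos: [0.4533, -0.3901, -0.0045]
tool_rot: [-3.136, 0.178, 0.001]
contact_force: [0.5, 1.0, 0.7]
opening: 0.0708
```

carry_out:
  series:
    - [0,0,-0.08,0,0,0,0.83]
    - [0,0,0,0,0,0,0.83]

```text
t: 52.4
tool_pos: [0.4533, -0.3901, -0.0065]
tool_rot: [-3.136, 0.178, 0.001]
contact_force: [0.4, -0.9, -0.4]
opening: 0.0708
```

carry_out:
  series:
    - [0,0,0.04,0,0,0,0.83]
    - [0,0,0,0,0,0,0.72]
    - [0,0,0,0,0,0,0.6]
    - [0,0,0,0,0,0,0.5]
    - [0,0,0,0,0,0,0.5]
    - [0,0,0,0,0,0,0.5]
    - [0,0,0,0,0,0,0.5]
  grip_force: 45

```text
t: 53.1
tool_pos: [0.454, -0.3908, -0.0045]
tool_rot: [3.136, -0.178, 0.002]
contact_force: [0.3, -0.4, 4.6]
opening: 0.0586
```

```bash
python3 st.py
python3 - <<'E'
from h import *
s=ctrl.get_image("scene")
cv2.imwrite("pics/s13.png",cv2.resize(s["frame"][150:230,140:220],None,fx=7,fy=7,interpolation=cv2.INTER_CUBIC))
E
```

```text
{'t': 53.1, 'q': [-0.835, 0.248, 1.823, 0.0, 1.069, 0.849], 'tool_pos': [0.454, -0.391, -0.005], 'tool_rot': [3.136, -0.178, 0.002], 'wrist_torque': [0.103, -0.065, 0.003], 'contact_force': [0.341, -0.38, 4.556], 'opening': 0.059}
psi -6.5
```

View pics/s13.png

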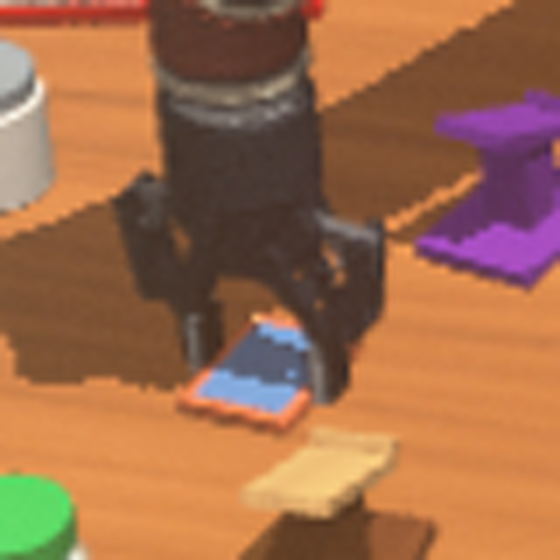

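carry_out:
  series:
    - [0,0,0.3,0,0,0,0.5]
    - [0,0,0.6,0,0,0,0.5]
    - [0,0,0.9,0,0,0,0.5]
    - [0,0,0.9,0,0,0.3,0.5]
    - [0,0,0.9,0,0,0.4,0.5]
    - [0,0,0.9,0,0,0.4,0.5]
    - [0,0,0.9,0,0,0.37,0.5]
    - [0,0,0.6,0,0,0,0.5]
    - [0,0,0,0,0,0,0.5]
    - [0,0,0,0,0,0,0.5]

```text
t: 54.15
tool_pos: [0.4533, -0.3901, 0.1445]
tool_rot: [-3.141, -0.052, 0.0]
contact_force: [-0.1, -0.1, -1.1]
opening: 0.0586
```

```bash
python3 st.py
python3 - <<'E'
from h import *
s=ctrl.get_image("scene");p=ctrl.get_image("top")
a=cv2.resize(p["frame"][190:270,330:430],None,fx=4,fy=4);b=cv2.resize(s["frame"][140:230,140:240],None,fx=4,fy=4)
h=max(a.shape[0],b.shape[0]);z=np.zeros((h,a.shape[1]+b.shape[1],3),np.uint8);z[:a.shape[0],:a.shape[1]]=a;z[:b.shape[0],a.shape[1]:]=b
cv2.imwrite("pics/g14.png",z)
E
```

```text
{'t': 54.15, 'q': [-0.835, 0.058, 1.756, -0.0, 1.328, 0.703], 'tool_pos': [0.453, -0.39, 0.144], 'tool_rot': [-3.141, -0.052, 0.0], 'wrist_torque': [-0.032, -0.092, -0.024], 'contact_force': [-0.095, -0.064, -1.072], 'opening': 0.059}
psi -358.1
```

View pics/g14.png

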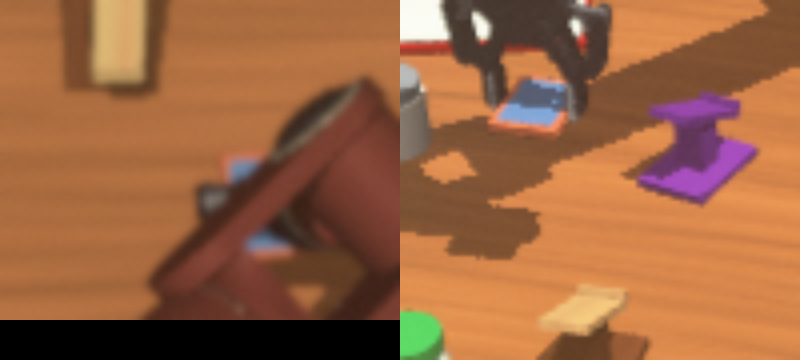

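carry_out:
  series:
    - [0.66,0.44,0,0.02,-0.5,0,0.5]
    - [0.66,0.44,0,0.02,-0.5,0,0.5]
    - [0.66,0.44,0,0.02,-0.5,0,0.5]
    - [0.66,0.44,0,0.02,-0.5,0,0.5]
    - [0.66,0.44,0,0.02,-0.5,0,0.5]
    - [0.66,0.44,0,0.02,-0.5,0,0.5]
    - [0.66,0.44,0,0.01,-0.5,0,0.5]
    - [0.66,0.44,0,0,-0.5,0,0.5]
    - [0,0,-0.5,0,0,0,0.5]
    - [0,0,-0.4,0,0,0,0.5]
    - [0,0,0,0,0,0,0.5]
    - [0,0,0,0,0,0,0.5]

```text
t: 55.45
tool_pos: [0.5848, -0.3025, 0.121]
tool_rot: [-3.072, -0.051, -0.62]
contact_force: [-0.9, -1.4, -0.2]
opening: 0.0586
```

```bash
cat > tl.py <<'E'
from h import *
from scipy.spatial.transform import Rotation as Ro
o=ctrl.get_obs();p=np.array(o["tool_pos"]);M=Ro.from_rotvec(o["tool_rot"]).as_matrix()
Bc=np.array([.603,-.3005,.068]);b=Ro.from_euler("ZY",[np.radians(1.9),-.4]).as_matrix()
print("pos",p.round(4),"F",np.round(o["contact_force"],1),"tau",np.round(o["wrist_torque"],2),"t",o["t"],"open",round(o["opening"],4))
T=p-.009*M[:,2]
print("tile centre in board frame",(b.T@(T-Bc)).round(4),"tool axes in board\n",(b.T@M).round(3))
E
python3 tl.py
python3 - <<'E'
from h import *
s=ctrl.get_image("scene");p=ctrl.get_image("top")
a=cv2.resize(p["frame"][160:240,310:410],None,fx=4,fy=4);b=cv2.resize(s["frame"][160:250,140:240],None,fx=4,fy=4)
h=max(a.shape[0],b.shape[0]);z=np.zeros((h,a.shape[1]+b.shape[1],3),np.uint8);z[:a.shape[0],:a.shape[1]]=a;z[:b.shape[0],a.shape[1]:]=b
cv2.imwrite("pics/g15.png",z)
E
```

```text
pos [ 0.5848 -0.3025  0.121 ] F [-0.9 -1.4 -0.2] tau [0.01 0.22 0.02] t 55.45 open 0.0586
tile centre in board frame [ 0.0038 -0.0014  0.065 ] tool axes in board
 [[ 1.     0.    -0.002]
 [ 0.    -1.     0.001]
 [-0.002 -0.001 -1.   ]]
```

View pics/g15.png

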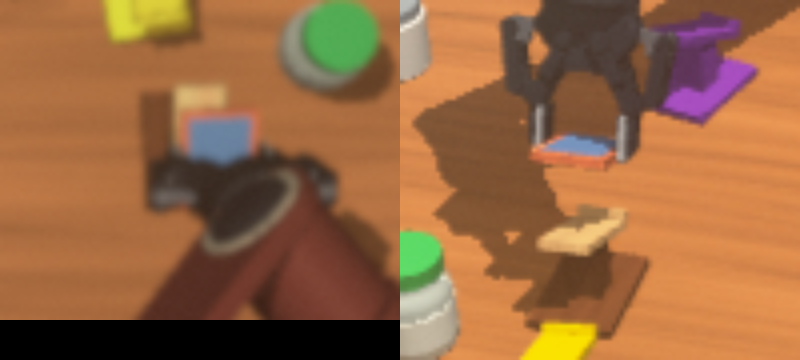

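Run:
```python
from tl import *
for n,o_ in(("top",(310,160)),("scene",(140,160))):
    P=ctrl.get_image(n)
    for nm,pts in(("tile up edge",[(.04,.03,.0045),(.04,-.03,.0045)]),):
        X=np.array([T+M@np.array([x,-y,-z]) for x,y,z in pts]);print(n,nm,((proj(P,X)-o_)*4).round(1).tolist())
    X=np.array([Bc+b@np.array(q) for q in((.045,.02,0),(.045,-.02,0))]);print(n,"board up edge",((proj(P,X)-o_)*4).round(1).tolist())
```

```text
pos [ 0.5855 -0.303   0.1226] F [-0.3  1.  -0.5] tau [ 0.01  0.18 -0.01] t 55.55 open 0.0584
tile centre in board frame [ 0.0051 -0.0019  0.0661] tool axes in board
 [[ 1.     0.001  0.   ]
 [ 0.001 -1.    -0.001]
 [ 0.     0.001 -1.   ]]
top tile up edge [[178.8, 106.9], [257.2, 104.1]]
top board up edge [[172.6, 83.6], [222.6, 81.9]]
scene tile up edge [[199.2, 155.2], [123.8, 145.8]]
scene board up edge [[184.2, 243.6], [134.4, 237.1]]
```

Run:
```python
from h import *
for n,(r,c) in(("top",(175,345)),("scene",(185,165))):
    P=ctrl.get_image(n);f=P["frame"][r:r+45,c:c+40]
    cv2.imwrite(f"pics/z_{n}.png",cv2.resize(f,None,fx=12,fy=12,interpolation=cv2.INTER_CUBIC))
a=cv2.imread("pics/z_top.png");b=cv2.imread("pics/z_scene.png")
cv2.imwrite("pics/z.png",cv2.resize(np.hstack([a,b]),None,fx=.83,fy=.83))
```

```text
(no output)
```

View pics/z.png

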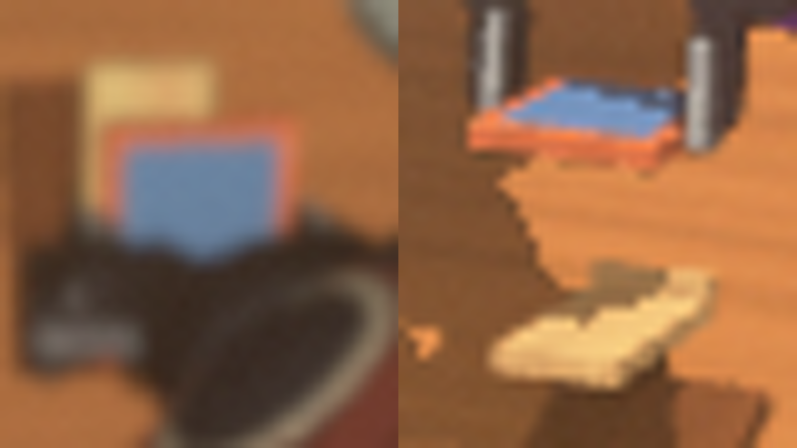

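carry_out:
  series:
    - [0.16,0.03,-0.37,0,0,0,0.5]
    - [0.16,0.03,-0.37,0,0,0,0.5]
    - [0.16,0.03,-0.37,0,0,0,0.5]
    - [0.16,0.02,-0.37,0,0,0,0.5]
    - [0.16,0.02,-0.37,0,0,0,0.5]
    - [0,0,0,0,0,0,0.5]
    - [0,0,0,0,0,0,0.5]

```text
t: 56.45
tool_pos: [0.6055, -0.2988, 0.0755]
tool_rot: [-3.072, -0.053, -0.622]
contact_force: [0.3, -0.2, -0.5]
opening: 0.0587
```

```bash
python3 tl.py
python3 - <<'E'
from h import *
for n,(r,c) in(("top",(170,335)),("scene",(180,160))):
    P=ctrl.get_image(n);f=P["frame"][r:r+50,c:c+45]
    cv2.imwrite(f"pics/z_{n}.png",cv2.resize(f,None,fx=8,fy=8,interpolation=cv2.INTER_CUBIC))
a=cv2.imread("pics/z_top.png");b=cv2.imread("pics/z_scene.png")
cv2.imwrite("pics/z2.png",np.hstack([a,b]))
E
```

```text
pos [ 0.6055 -0.2988  0.0755] F [ 0.3 -0.2 -0.5] tau [-0.07  0.26  0.01] t 56.45 open 0.0587
tile centre in board frame [0.0053 0.0016 0.0149] tool axes in board
 [[ 1.     0.001 -0.   ]
 [ 0.001 -1.     0.   ]
 [-0.    -0.    -1.   ]]
```

View pics/z2.png

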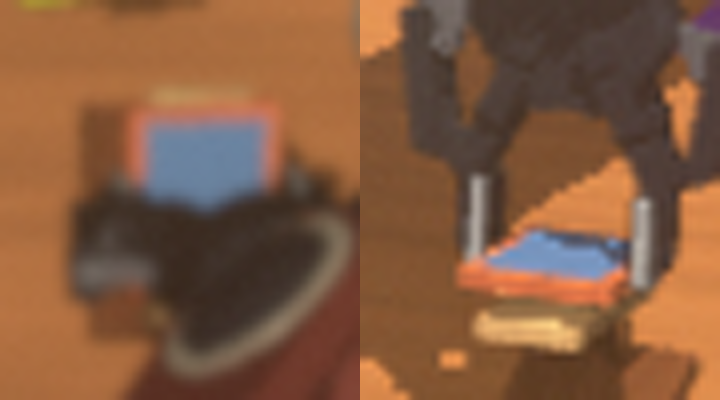

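carry_out:
  series:
    - [0.05,0,-0.13,0,0,0,0.5]
    - [0.05,0,-0.13,0,0,0,0.5]
    - [0,0,0,0,0,0,0.5]

```text
t: 56.85
tool_pos: [0.6078, -0.2989, 0.069]
tool_rot: [-3.072, -0.053, -0.622]
contact_force: [0.1, -0.0, -1.9]
opening: 0.0583
```

carry_out:
  series:
    - [0.02,0,-0.055,0,0,0,0.5]
    - [0,0,0,0,0,0,0.5]

```text
t: 57.05
tool_pos: [0.6084, -0.299, 0.068]
tool_rot: [-3.072, -0.053, -0.623]
contact_force: [-0.4, 0.1, -0.8]
opening: 0.0586
```

carry_out:
  series:
    - [0.02,0,-0.055,0,0,0,0.5]
    - [0,0,0,0,0,0,0.5]

```text
t: 57.25
tool_pos: [0.609, -0.299, 0.0666]
tool_rot: [-3.072, -0.053, -0.623]
contact_force: [0.2, -0.6, -1.4]
opening: 0.0583
```

```bash
python3 tl.py
```

```text
pos [ 0.609  -0.299   0.0666] F [ 0.2 -0.6 -1.4] tau [-0.01  0.24 -0.04] t 57.25 open 0.0583
tile centre in board frame [0.005  0.0013 0.0054] tool axes in board
 [[ 1.     0.001  0.   ]
 [ 0.001 -1.    -0.   ]
 [ 0.     0.    -1.   ]]
```

carry_out:
  series:
    - [0.015,0,-0.037,0,0,0,0.5]
    - [0,0,0,0,0,0,0.5]

```text
t: 57.45
tool_pos: [0.6092, -0.2991, 0.0665]
tool_rot: [-3.072, -0.053, -0.622]
contact_force: [-5.3, 2.3, 4.1]
opening: 0.0587
```

carry_out:
  series:
    - [0.015,0,-0.037,0,0,0,0.5]
    - [0,0,0,0,0,0,0.5]

```text
t: 57.65
tool_pos: [0.6092, -0.2991, 0.0665]
tool_rot: [-3.072, -0.054, -0.621]
contact_force: [-12.2, 3.2, 11.9]
opening: 0.0589
```

```bash
python3 tl.py
```

```text
pos [ 0.6092 -0.2991  0.0665] F [-12.2   3.2  11.9] tau [0.48 1.32 0.14] t 57.65 open 0.0589
tile centre in board frame [0.0052 0.0012 0.0052] tool axes in board
 [[ 1.     0.002 -0.001]
 [ 0.002 -1.     0.001]
 [-0.001 -0.001 -1.   ]]
```

carry_out:
  series:
    - [-0.02,0,0.05,0,0,0,0.5]
    - [-0.1,0,-0.04,0,0,0,0.5]
    - [-0.08,0,-0.034,0,0,0,0.5]
    - [0,0,0,0,0,0,0.5]

```text
t: 58.05
tool_pos: [0.6049, -0.2994, 0.0647]
tool_rot: [-3.073, -0.052, -0.624]
contact_force: [-1.5, -0.2, 2.3]
opening: 0.0587
```

carry_out:
  series:
    - [-0.055,0,-0.024,0,0,0,0.5]
    - [0,0,0,0,0,0,0.5]

```text
t: 58.25
tool_pos: [0.6037, -0.2994, 0.0642]
tool_rot: [-3.073, -0.052, -0.625]
contact_force: [0.3, -0.3, 2.2]
opening: 0.0588
```

```bash
python3 tl.py
```

```text
pos [ 0.6037 -0.2994  0.0642] F [ 0.3 -0.3  2.2] tau [ 0.05  0.06 -0.05] t 58.25 open 0.0588
tile centre in board frame [-0.0008  0.0011  0.0053] tool axes in board
 [[ 1.     0.001  0.001]
 [ 0.001 -1.    -0.001]
 [ 0.001  0.001 -1.   ]]
```

carry_out:
  series:
    - [-0.045,0,-0.018,0,0,0,0.5]
    - [0,0,0,0,0,0,0.5]

```text
t: 58.45
tool_pos: [0.6025, -0.2993, 0.0637]
tool_rot: [-3.073, -0.053, -0.624]
contact_force: [0.5, -0.3, 2.7]
opening: 0.0584
```

carry_out:
  series:
    - [-0.045,0,-0.018,0,0,0,0.5]
    - [0,0,0,0,0,0,0.5]

```text
t: 58.65
tool_pos: [0.6022, -0.2993, 0.0637]
tool_rot: [-3.072, -0.052, -0.628]
contact_force: [5.0, 0.0, 1.5]
opening: 0.0588
```

```bash
python3 tl.py
```

```text
pos [ 0.6022 -0.2993  0.0637] F [5.  0.  1.5] tau [ 0.02 -0.61 -0.03] t 58.65 open 0.0588
tile centre in board frame [-0.0024  0.0012  0.0053] tool axes in board
 [[ 1.     0.001  0.003]
 [ 0.001 -1.    -0.001]
 [ 0.003  0.001 -1.   ]]
```

carry_out:
  series:
    - [0,0,0,0,0,0,0.72]
    - [0,0,0,0,0,0,0.78]
    - [0,0,0,0,0,0,0.85]
    - [0,0,0,0,0,0,0.85]
    - [-0.08,0,0.18,0,0,0,0.85]
    - [-0.16,0,0.37,0,0,0,0.85]
    - [-0.3,0,0.7,0,0,0,0.85]
    - [-0.3,0,0.7,0,0,0,0.85]
    - [-0.3,0,0.7,0,0,0,0.85]
    - [-0.6,0.4,0.8,0,0,0,0.85]
    - [-0.6,0.6,0.8,0,0.5,0,0.85]
    - [-0.6,0.6,0.4,0,0.5,0,0.85]

```text
t: 59.85
tool_pos: [0.5273, -0.2596, 0.1825]
tool_rot: [-3.101, -0.051, -0.471]
contact_force: [0.6, -0.4, 0.1]
opening: 0.0726
```

carry_out:
  series:
    - [-0.8,0.6,0,0,0.5,0,0.85]
    - [-0.8,0.6,0,0,0.5,0,0.85]
    - [-0.8,0.6,0,0,0.5,0,0.85]
    - [0,0.6,0,0,0.5,0,0.85]
    - [0,0.6,0,0,0.5,0,0.85]
    - [0,0.6,0,0,0.5,0,0.85]
    - [0,0,0,0,0,0,0.85]
    - [0,0,0,0,0,0,0.85]

```text
t: 60.65
tool_pos: [0.4678, -0.1692, 0.1797]
tool_rot: [-3.129, -0.051, -0.002]
contact_force: [-0.5, -0.3, -0.5]
opening: 0.0725
```

```bash
python3 st.py
python3 - <<'E'
from h import *
P=ctrl.get_image("top");S=ctrl.get_image("scene")
a=cv2.resize(P["frame"][170:225,335:385],None,fx=7,fy=7,interpolation=cv2.INTER_CUBIC);b=cv2.resize(S["frame"][190:245,160:210],None,fx=7,fy=7,interpolation=cv2.INTER_CUBIC)
cv2.imwrite("pics/z3.png",np.hstack([a,b]))
cv2.imwrite("pics/g16.png",cv2.resize(S["frame"][110:290,120:400],None,fx=2.8,fy=2.8,interpolation=cv2.INTER_CUBIC))
cv2.imwrite("pics/t16.png",cv2.resize(P["frame"][130:310,130:420],None,fx=2.7,fy=2.7,interpolation=cv2.INTER_CUBIC))
E
```

```text
{'t': 60.65, 'q': [-0.503, -0.22, 1.957, 0.011, 1.41, 1.033], 'tool_pos': [0.468, -0.169, 0.18], 'tool_rot': [-3.129, -0.051, -0.002], 'wrist_torque': [-0.013, 0.036, -0.045], 'contact_force': [-0.516, -0.332, -0.545], 'opening': 0.073}
psi -358.1
```

View pics/z3.png

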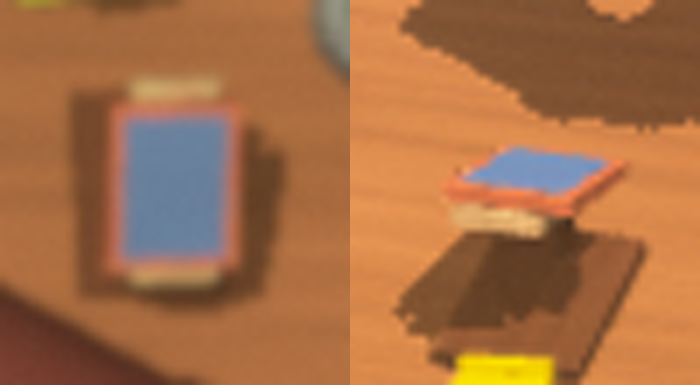

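View pics/g16.png

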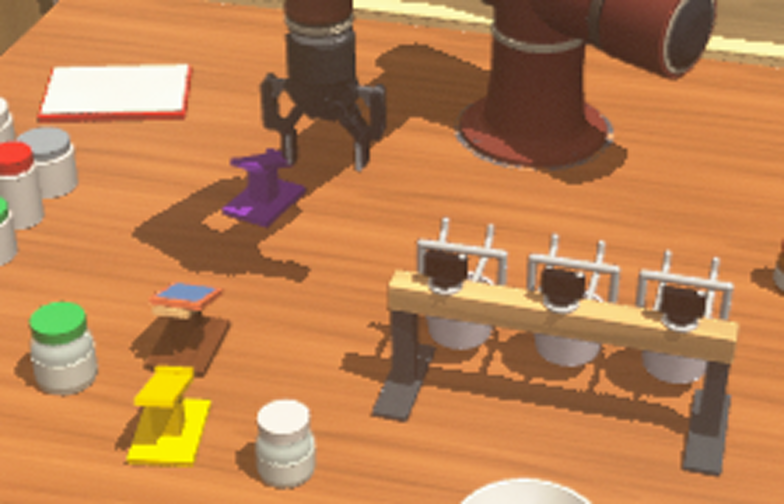

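View pics/t16.png

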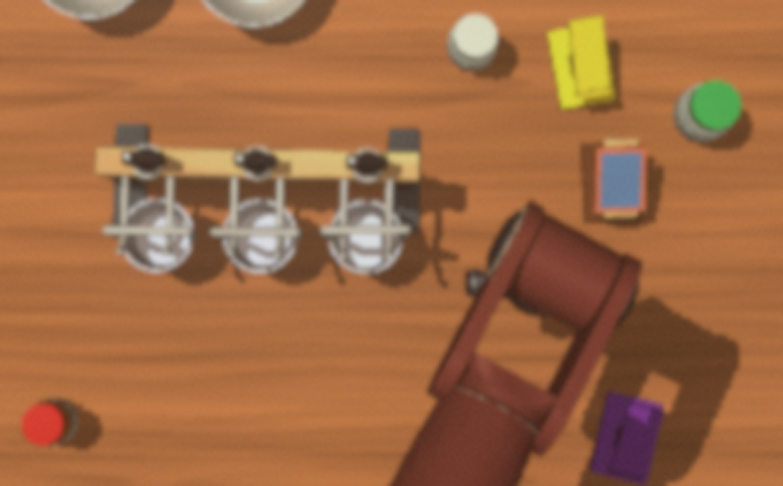

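carry_out:
  series:
    - [0,0,0.4,0,0,0,0.85]
    - [0,0,0,0,0,0,0.85]
    - [0,0,0,0,0,0,0.85]
    - [0,0,0,0,0,0,0.85]
    - [0,0,0,0,0,0,0.85]

```text
t: 61.25
tool_pos: [0.4675, -0.1691, 0.1889]
tool_rot: [-3.128, -0.049, 0.0]
contact_force: [0.4, 0.1, -0.8]
opening: 0.0727
```

Run:
```python
from h import *
P=ctrl.get_image("top");S=ctrl.get_image("scene")
old=cv2.imread("pics/g16.png");new=cv2.resize(S["frame"][110:290,120:400],None,fx=2.8,fy=2.8,interpolation=cv2.INTER_CUBIC)
d=cv2.absdiff(old,new).max(2);print("rack region diff",(d[200:480,380:760]>50).sum(),"tile",(d[270:380,130:240]>50).sum())
a=cv2.resize(P["frame"][175:240,160:295],None,fx=5.9,fy=5.9,interpolation=cv2.INTER_CUBIC);cv2.imwrite("pics/fin.png",a)
```

```text
rack region diff 0 tile 7
```

View pics/fin.png

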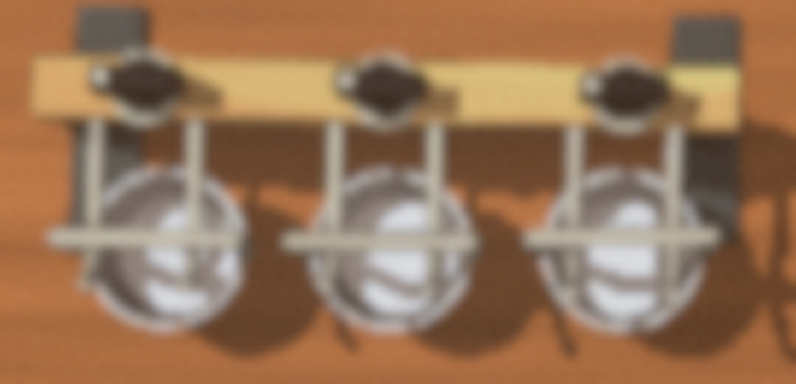

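```bash
python3 -c "
from station import ctrl
print(ctrl.finish_job())"
```

```text
the job is handed in; nothing more can be done
None
```

The job is done and handed in at about 61 s of the 210 s allowed; the hand-in reports no verdict.

**What I did**
- **Bolts:** I turned the middle bolt home first, then the left, then the right. At each stop the wrist torque jumped from under 0.1 to about 1 N m.
- **Pails:** All three pails were present. I hung one each on the left, middle and right hooks, and felt the bar touch down on the prongs each time before letting go.
- **Tile:** I laid the tile on the wooden rest, not the purple or yellow look-alikes. I lowered it at the slope's angle until it touched, then slid it down until it met the lip.

**What the last checks showed**
- **Bolts:** In the final top picture all three bars lie along the rail with their dots to the left. At the stops the gripper read about 2° past the angle I expected for home. I put that down to give in the grip, because the torque jump was clear.
- **Pails:** The bars are in the dips, and the rail area did not change between two pictures 0.6 s apart. The middle pail's bar sits about 4 mm to one side, within the 18 mm allowed.
- **Tile:** It lies flat on the board. When I let go, it measured about -2.4 mm along the slope and 1 mm across, both within limits.
- **Jars and arm:** The two jars near the rest look undisturbed by eye; I did not measure any of the jars. The arm is clear of everything.

No check failed.

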